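# Load a test panel into the rub tester and clamp it with the wing screw

## Robot

A 6-joint arm with a two-finger parallel gripper is mounted at the origin on the work surface. World frame = base frame: x ahead of the robot, y to its left, z up, the work surface at z = 0. Lengths are in mm, angles in rad, forces in N, time in s.
With the tool pointing down it reaches from about 300 to 850 mm from the base axis. Payload 5.4 kg.
Tool frame: the origin (TCP) lies midway between the tips of the shut fingers; the grasp point (between the pads) lies arm.grasp_offset behind it (arm.grasp_offset is the distance from the TCP to the grasp point, in mm); z points along the fingers, y is the direction in which the jaws open and shut (so a half turn about z gives the same grasp; the last joint's range is limited). The gripper opens to 85 mm and grips with 20 to 120 N. Pads are 22 mm wide; open, the fingers measure 114 mm over their backs; the gripper's body (76 mm by 85 mm) begins 54 mm behind the grasp point. The pads swing forward as they close: fully open they stand 13 mm farther back than shut.
Start: joints at [-1.446, 0.158, 1.597, -0, 1.386, -0.21], TCP at [188.91, -543.065, 210.499] pointing down, gripper open.
Joint ranges: [-2.91, 2.91], [-0.94, 2.29], [0.18, 2.7], [-1.29, 4.43], [0.17, 2.64], [-3, 3]. Speed limits (rad/s): [2.57, 2.57, 3.14, 3.14, 3.14, 3.14].

## Interface

Orientations are given as a unit quaternion [w, x, y, z].
In Python, from workcell import arm, snapshot, hand_in gives the robot as it stands.
- The arm moves only by the tool arm_command, never from a script. Its argument "deltas" is text: rows parted by semicolons, each of 7 numbers parted by spaces: the turn, a rotation vector about the tool's x, y, z in rad, then the shift along the tool's x, y, z in mm, then the opening in per cent of the stroke, from 0 (shut) to 100 (fully open). A call has 1 to 5 rows; each row is the pose to reach, as a shift and turn from the pose commanded when the call began, along the tool's axes at that moment; what a row does not reach only later rows make up. A row lasts 1/12 s, in which the tool goes at most 41.7 mm and 7.16 degrees, less where a joint would pass 70% of its speed; a pose out of reach is approached as far as the arm can. A call with a gripper value outside its range is refused whole. The fingers move at their own pace and stop on an object; "force" is the grip in N (left out, the last holds). Time passes only in rows, so rows that repeat a pose let the fingers close. It gives the time, the measured TCP pose, the force and the opening at its end, in the units of the state.
- arm.observe(): the state, without advancing time (a new reading comes with each control period).
- snapshot(name): name is "scene" or "top" or "wrist"; returns a dict with "image" (384x512x3 uint8, red, green, blue), "fx", "fy", "cx", "cy" (pixels), "xyz" and "orientation" of the camera in the world. Camera axes: x right, y down, z forward; pixel columns grow to the right and rows downward; lengths in mm; the calibration is good to about 2 mm. The wrist camera is an equidistant fisheye: a pixel r from the principal point sees the ray r / f radians off the axis. A picture is of the moment at which its call begins. There is no depth.
- hand_in(): hands the job in, once; it reports no verdict.
The state is a dict: "time": time; "joint_positions": joint angles; "qd": joint speeds; "joint_torque": joint torques, N m; "tool_pos": TCP position; "eef_rot": TCP orientation; "ft_force": force on the tool from outside, world axes, zero at the start; "moment": the same for the moment, N m; "opening": opening from 0.0 (shut) to 1.0 (fully open).
Only numpy, scipy, OpenCV 4.12 (cv2) and the standard library are available. Lean on these libraries where they do the work, as an engineer would, in place of code of your own. Each camera call takes 0.05 s, during which the arm holds its last target.

## Task

The glass test panel lies in the bed of the rub tester but is not yet right in: push it gently along the bed until its end is fully home against the stop under the clamp. Then turn the wing screw clockwise (seen from above) until its foot holds the panel firmly, tightened to about 0.35 N m at the wings and not beyond 0.42 N m, or the glass cracks, and let go. The wings turn close beside the machine's housing: don't knock it, and leave the pot, bottle, beaker and palette knife where they are.

Things in the scene. Friction and masses are not known exactly. Their poses are not given: they have to be found in the camera images.
- tester: the bench-top rub tester, fixed: grey base plate 150 x 360 mm, top 18 mm above the bench. Origin on the bench below the middle of a fully loaded panel; z up, +y the direction in which the panel is pushed in, x across. On it: the bed for the panel, the end stop, the clamp bridge with the wing screw, and the white housing.
- bed (a point): middle of the outer end of the aluminium bed, on its top face, 40 mm above the bench, at y = -60 mm of the tester. The bed is 88 mm wide and runs from here to y = +80 mm, with two guides 73 mm apart that rise 6 mm above it. When the panel is home its free end overhangs this end by 15 mm, 22 mm clear above the base plate, so it can be pushed there over its full thickness.
- stop (a point): the middle of the face of the steel end stop, 44 mm above the bench (4 mm above the bed), at x = 0, y = 75 mm of the tester. The panel is home when its end touches this face.
- bridge (a point): top of the brass bush on the clamp bridge, on the axis of the wing screw (x = 0, y = 46 mm of the tester), 79 mm above the bench. The bridge is a steel bar across the bed, 114 mm long, 20 mm wide, from 62 to 74 mm above the bench; the panel slides in under it.
- housing: white drive housing on the base plate, 146 mm wide, top 118 mm above the bench; its frame is the tester's. Its flat upright front face is at y = 80 mm, 34 mm from the wing screw's axis: the wing tips pass it with 6 mm to spare. Behind, the rubbing arm lies swung back on top (131 mm above the bench, y over 135 mm). Not to be knocked (8 N).
- panel: loose white opal glass test panel with a yellow film, 70 x 150 x 8 mm, about 0.2 kg, lying on the bed, its length along the tester's y. Origin at the centre of its underside, z up; its ends are at y = +75 mm (towards the stop) and y = -75 mm (free end, to push on). Starts 18 to 45 mm short of the stop. Slides with 1 to 3 N; must not be pressed with over 25 N.
- wing_screw: steel spindle of the wing screw, upright in the bridge, with a round rubber foot 18 mm across under it. Origin on the axis at the spindle's lower end; the foot's underside is 3 to 6 mm lower (a worn pad: how much is not known) and starts 2 to 7 mm above a loaded panel. It goes down 2.4 mm per radian that the wings turn clockwise seen from above, and does not turn itself.
- wings: the black wings on the screw: two flat upright wings in one line, 56 mm from tip to tip, 8 mm thick (9 mm at the tips). Origin on the axis, under the 10 mm high hub; x along the wings, z up; the wings span z = 10 to 40 mm, with a notch between them 14 mm wide, down to z = 25 mm. Starts at any angle, its top 124 to 126 mm above the bench; tightening takes 1.2 to 3.2 rad.
- wing_tip (a point): tip of one wing, half way up, 28 mm from the axis. The wings take about 0.22 N m to turn free; from touching the panel this rises by 0.024 N m per 10 N of clamping, to 0.34-0.38 N m when properly tight (50-65 N); 30 N is too loose, over 90 N cracks the glass. The wings are springy: they give 0.1 rad for 0.3 N m and spring back when let go; the thread holds.
- pot: white sample pot with a lid, 68 mm across, 85 mm high, standing on the bench beyond the tester; origin at the centre of its underside. Not to be moved.
- flask: white plastic bottle with a black cap, 64 mm across, 150 mm high, on the bench near the housing end of the tester; origin at the centre of its underside. Not to be moved.
- beaker: clear plastic beaker, 66 mm across the rim, 70 mm high, on the bench beyond the tester; origin at the centre of its underside. Not to be moved.
- knife: palette knife with a wooden handle, 265 mm long along its y, 16 mm high, lying on the bench between the tester and the robot; origin under it near the middle. Not to be moved.
There are look-alikes about, which are no part of the job. There is more than one size of the panel; the one meant has the size given above.

How it is judged:
By the outcome, as a careful person would: the job done as asked, in the order asked, and still so for the second after the job is handed in, with the robot touching nothing.
It also fails if it takes over 69 s, if anything falls off the work surface, if the arm or the gripper's body presses on something with over 40 N, if the wrist force passes 120 N, or if a joint passes its speed limit or range.

## Working session

There is one attempt and no reset: what is moved stays moved. The work goes in short steps, Python scripts to look and compute and a tool call to move; the robot and the scene stay as the last step left them, time stands still between calls to the robot, and variables do not carry over. Pictures are saved under pics/ and viewed, and the job is handed in when it is done.

Besides the shell and the picture viewer there is one more tool, called after "Emit:" as name(argument=value, ...) on one line, values as JSON. arm_command: Moves the arm, as the interface text tells. Its arguments: {"type":"object","properties":{"deltas":{"type":"string"},"force":{"type":"number"}},"required":["deltas"]}

```bash
ls; mkdir -p pics; python3 - <<'E'
from workcell import arm, snapshot
import cv2
for n in("scene","top","wrist"):
    s=snapshot(n); cv2.imwrite(f"pics/{n}0.png",s["image"][:,:,::-1]); print(n,{k:v for k,v in s.items() if k!="image"})
print(arm.observe(), arm.grasp_offset)
E
```

```text
pics
scene {'fx': 373.2908057464996, 'fy': 373.2908057464996, 'cx': 261.46086522541594, 'cy': 193.8005755511396, 'xyz': array([1207.38589945,  593.4769244 ,  733.01638814]), 'orientation': array([-0.19361226,  0.38260143,  0.80393716, -0.41208674])}
top {'fx': 408.2871633660129, 'fy': 408.2871633660129, 'cx': 251.71093185068207, 'cy': 191.75217841115895, 'xyz': array([3.10278040e+02, 3.67539720e-01, 1.16639469e+03]), 'orientation': array([-0.07895018,  0.74769004, -0.65564186,  0.06971538])}
wrist {'fx': 297.3186396354542, 'fy': 297.3186396354542, 'cx': 259.4599111125354, 'cy': 195.34463862347363, 'xyz': array([ 263.03555145, -517.92379695,  372.51489543]), 'orientation': array([ 0.12528327,  0.80544522, -0.57221855, -0.09015561])}
{'time': 0.15, 'joint_positions': array([-1.44611599e+00,  1.58898515e-01,  1.59792888e+00, -2.90201931e-05,
        1.38618813e+00, -2.10103079e-01]), 'qd': array([ 2.21569161e-03, -2.58385623e-03, -3.87434882e-03, -9.02042975e-04,
        4.94461401e-06, -2.08095048e-03]), 'joint_torque': array([-3.21631906e-04, -3.96377742e+01, -3.31785357e+01, -2.32491020e-04,
        5.47497970e-03, -6.37056274e-06]), 'tool_pos': array([ 188.83255206, -542.59700705,  209.75339428]), 'eef_rot': array([-7.11396277e-04,  9.86021996e-01,  1.66613678e-01,  1.61285356e-05]), 'ft_force': array([0.19848883, 0.10000158, 0.14152858]), 'moment': array([ 0.0240667 ,  0.00928803, -0.04843718]), 'opening': 0.9990196743993669} 18.700000000000003
```

View pics/scene0.png

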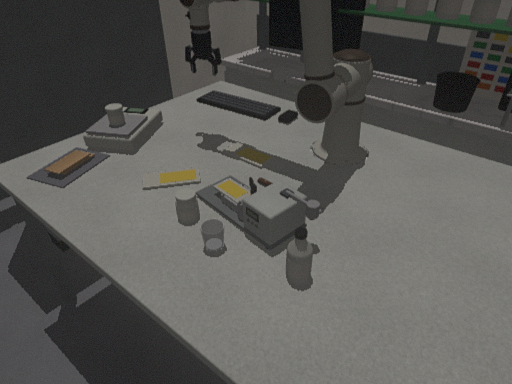

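View pics/top0.png

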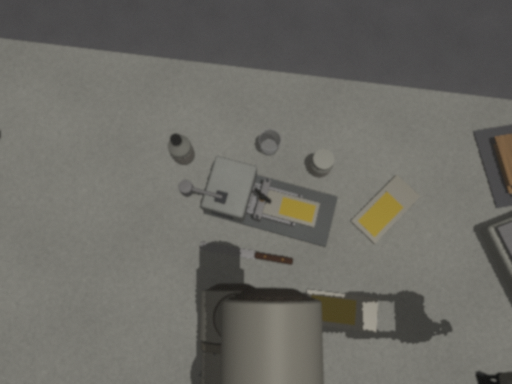

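View pics/wrist0.png

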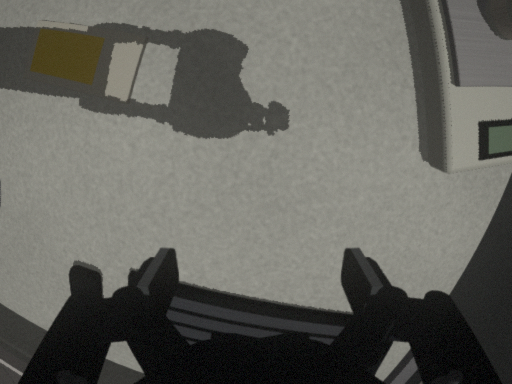

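The scene image shows the tester at about (250,205) with its panel at (235,188). In the top image, the tester is at (270,200), the panel in the bed at (297,208), a loose look-alike panel at (383,210), and other panels in the robot's shadow at (340,310).

```bash
cat > h.py <<'E'
import numpy as np, cv2
from scipy.spatial.transform import Rotation as R
from workcell import arm, snapshot
def rot(q): return R.from_quat([q[1],q[2],q[3],q[0]])
def ray(s,n,u,v):
    x=(u-s["cx"])/s["fx"]; y=(v-s["cy"])/s["fy"]
    if n=="wrist":
        r=np.hypot(x,y); d=np.array([x/r*np.sin(r),y/r*np.sin(r),np.cos(r)]) if r>0 else np.array([0,0,1.])
    else: d=np.array([x,y,1.])
    return rot(s["orientation"]).apply(d)
def at_z(s,n,u,v,z):
    d=ray(s,n,u,v); return s["xyz"]+d*(z-s["xyz"][2])/d[2]
def proj(s,n,P):
    p=rot(s["orientation"]).inv().apply(np.atleast_2d(P)-s["xyz"])
    if n=="wrist":
        rr=np.hypot(p[:,0],p[:,1]); th=np.arctan2(rr,p[:,2]); k=th/np.maximum(rr,1e-9)
        return np.c_[s["cx"]+s["fx"]*k*p[:,0], s["cy"]+s["fy"]*k*p[:,1]]
    return np.c_[s["cx"]+s["fx"]*p[:,0]/p[:,2], s["cy"]+s["fy"]*p[:,1]/p[:,2]]
def crop(s,x0,y0,x1,y1,k,name,gain=1.0):
    c=s["image"][y0:y1,x0:x1,::-1]; c=cv2.resize(c,None,fx=k,fy=k,interpolation=cv2.INTER_CUBIC)
    cv2.imwrite(name,np.clip(c.astype(float)*gain,0,255).astype(np.uint8))
E
python3 - <<'E'
from h import *
s=snapshot("top"); crop(s,170,120,350,255,4.4,"pics/topc.png",1.6)
s2=snapshot("scene"); crop(s2,185,165,335,285,5,"pics/scenec.png",1.6)
for u,v in((297,208),(265,195),(230,187)): print(at_z(s,"top",u,v,50))
E
```

```text
[518.23397211 -99.73549341  50.        ]
[543.15809418  -7.2036758   50.        ]
[553.05511779  92.90541324  50.        ]
```

View pics/topc.png

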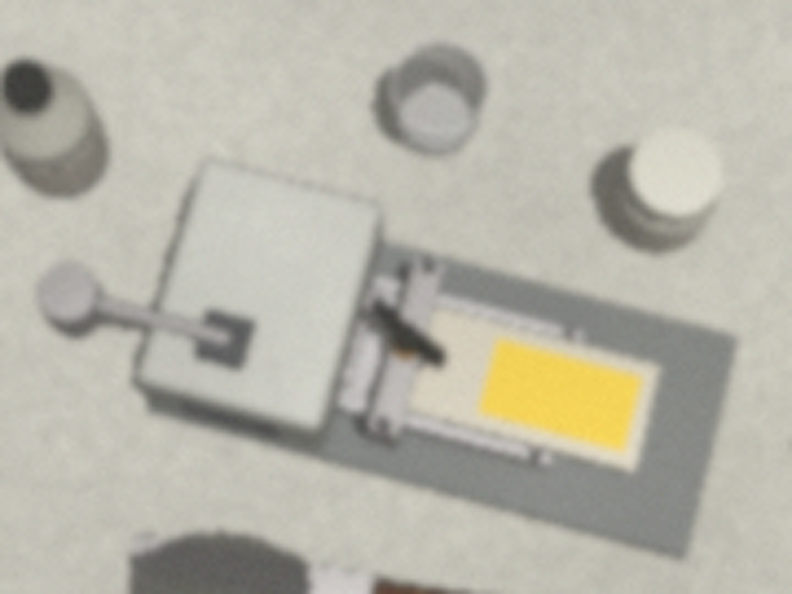

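View pics/scenec.png

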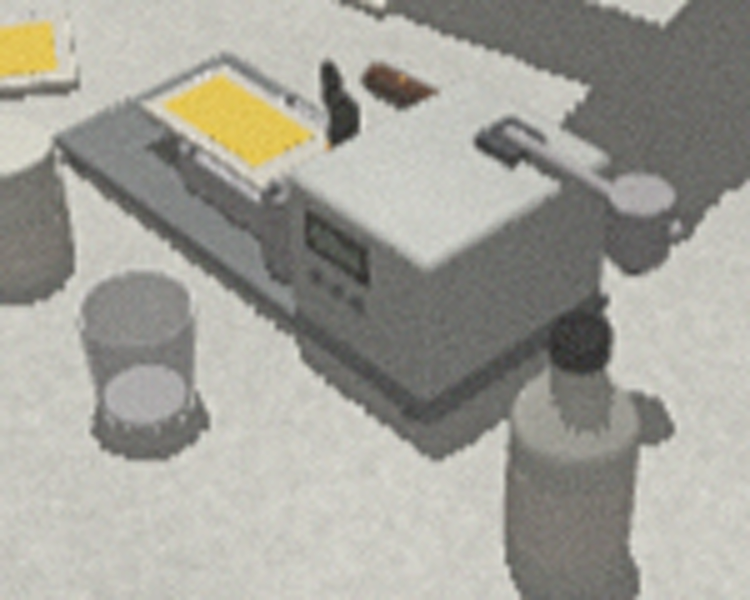

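```bash
python3 - <<'E'
from h import *
from scipy.optimize import least_squares
s=snapshot("top")
f=lambda u,v,z: at_z(s,"top",170+u/4.4,120+v/4.4,z)
c=dict(baseA=f(737,337,18),baseB=f(685,557,18),hA=f(382,207,118),hB=f(318,434,118),pA=f(660,366,48),pB=f(634,471,48),tip1=f(375,315,125),tip2=f(443,358,125),gA=f(570,332,46),gB=f(530,455,46),brA=f(428,262,74),brB=f(385,432,74),hub=f(408,338,110))
for k,v in c.items(): print(k,v.round(1))
d=lambda a,b: (np.linalg.norm(c[a]-c[b]),np.degrees(np.arctan2(*(c[a]-c[b])[[1,0]])))
for a,b in(("baseA","baseB"),("hA","hB"),("pA","pB"),("brA","brB"),("tip1","tip2")): print(a,b,d(a,b))
E
```

```text
baseA [ 572.4 -214.3   18. ]
baseB [ 425.8 -193.9   18. ]
hA [601.5  24.2 118. ]
hB [459.3  43.9 118. ]
pA [ 540.5 -162.    48. ]
pB [ 471.9 -152.2   48. ]
tip1 [533.2  19.7 125. ]
tip2 [512.7 -23.4 125. ]
gA [ 555.4 -103.3   46. ]
gB [473.7 -86.8  46. ]
brA [582.1  -7.9  74. ]
brB [472.1   5.1  74. ]
hub [525.   -1.5 110. ]
baseA baseB (np.float64(147.96214914938284), np.float64(-7.9151671501945335))
hA hB (np.float64(143.55538760855197), np.float64(-7.859968097541969))
pA pB (np.float64(69.27707223491134), np.float64(-8.068647664740503))
brA brB (np.float64(110.73353149569158), np.float64(-6.735741802273982))
tip1 tip2 (np.float64(47.728403146521664), np.float64(64.5841531331869))
```

```bash
cat >> h.py <<'E'
def plan(xyz,ang,o=None):
    """delta from measured pose to tool pointing straight down with tool x at world angle ang deg"""
    o=o or arm.observe(); Rc=rot(o["eef_rot"])
    a=np.radians(ang); x=np.array([np.cos(a),np.sin(a),0]); z=np.array([0,0,-1.]); y=np.cross(z,x)
    Rt=R.from_matrix(np.c_[x,y,z]); rv=(Rc.inv()*Rt).as_rotvec()
    return rv.round(4), Rc.inv().apply(np.array(xyz)-o["tool_pos"]).round(1)
O=np.array([520.3,-45.5,0]); TH=np.radians(-7.95)
XT=np.array([np.cos(TH),np.sin(TH),0]); YT=np.array([-np.sin(TH),np.cos(TH),0]); ZT=np.array([0,0,1.])
def T(x,y,z): return O+x*XT+y*YT+z*ZT
E
python3 - <<'E'
from h import *
print(T(0,-150,160)); print(plan(T(0,-150,180),172.05))
s=snapshot("wrist");o=arm.observe();Rc=rot(o["eef_rot"]);print(Rc.inv().apply(s["xyz"]-o["tool_pos"]),(Rc.inv()*rot(s["orientation"])).as_matrix().round(2))
E
```

```text
[ 499.55366858 -194.05837147  160.        ]
(array([ 0.0000e+00, -8.0000e-04, -2.6681e+00]), array([ 408. , -227.4,   30.4]))
[  78.21366275    0.87421049 -162.79492831] [[ 0.   -0.95 -0.31]
 [ 1.    0.   -0.  ]
 [ 0.   -0.31  0.95]]
```

Emit:
arm_command(deltas="0 0 -0.125 40 -22 3 40;0 0 -0.25 80 -44 6 0;0 0 -0.375 120 -67 9 0;0 0 -0.5 160 -89 12 0;0 0 -0.62 200 -111 15 0", force=20)

```text
time: 0.77
tool_pos: [328.3, -386.5, 196.9]
eef_rot: [0.0, 0.887, 0.462, 0.0]
ft_force: [1.6, -0.4, 0.2]
opening: 0.297
```

```bash
python3 -c "
from h import *
print(arm.observe()['time'],plan(T(0,-150,180),172.05))"
```

```text
0.7667 (array([ 1.0000e-04,  5.0000e-04, -2.0426e+00]), array([255.9,  30. ,  16.8]))
```

Emit:
arm_command(deltas="0 0 -0.125 40 5 3 0;0 0 -0.25 80 10 6 0;0 0 -0.375 120 15 9 0;0 0 -0.5 160 20 12 0;0 0 -0.62 200 25 15 0")

```text
time: 1.18
tool_pos: [464.5, -237.5, 182.0]
eef_rot: [0.0, 0.704, 0.711, -0.0]
ft_force: [-0.0, -0.3, 0.2]
opening: 0.002
```

```bash
python3 -c "
from h import *
print(arm.observe()['time'],plan(T(0,-150,180),172.05))"
```

```text
1.1833 (array([ 0.0000e+00,  7.0000e-04, -1.4219e+00]), array([43.1, 35.5,  2. ]))
```

Emit:
arm_command(deltas="0 0 -0.125 12 10 2 0;0 0 -0.25 24 20 2 0;0 0 -0.375 36 30 2 0;0 0 -0.5 43 35 2 0;0 0 -0.62 43 35 2 0")

```text
time: 1.6
tool_pos: [499.1, -194.5, 179.8]
eef_rot: [0.0, 0.452, 0.892, 0.0]
ft_force: [-0.1, -0.3, -1.0]
opening: 0.0
```

Emit:
arm_command(deltas="0 0 -0.125 0 0 0 0;0 0 -0.25 0 0 0 0;0 0 -0.375 0 0 0 0;0 0 -0.5 0 0 0 0;0 0 -0.62 0 0 0 0")

```text
time: 2.02
tool_pos: [498.2, -196.0, 179.9]
eef_rot: [-0.0, 0.16, 0.987, 0.0]
ft_force: [-0.6, 0.1, 0.2]
opening: 0.0
```

Emit:
arm_command(deltas="0 0 -0.1 0 0 0 0;0 0 -0.18 0 0 0 0;0 0 -0.18 0 0 0 0;0 0 -0.18 0 0 0 0")

```text
time: 2.35
tool_pos: [498.2, -196.1, 179.9]
eef_rot: [-0.0, 0.075, 0.997, 0.0]
ft_force: [-0.1, 0.8, 0.2]
opening: 0.001
```

```bash
python3 - <<'E'
from h import *
print(arm.observe()['time'],plan(T(0,-150,180),172.05))
s=snapshot("wrist"); cv2.imwrite("pics/w1.png",s["image"][:,:,::-1])
E
```

```text
2.35 (array([ 0.    , -0.    , -0.0104]), array([-1.1,  2.2, -0.1]))
```

View pics/w1.png

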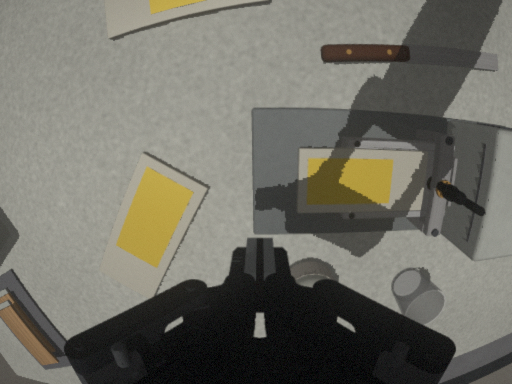

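```bash
python3 - <<'E'
from h import *
s=snapshot("wrist"); o=arm.observe()
im=s["image"].copy()[:,:,::-1]; k=4; x0,y0,x1,y1=240,95,430,245
c=np.clip(cv2.resize(im[y0:y1,x0:x1],None,fx=k,fy=k,interpolation=cv2.INTER_CUBIC)*1.5,0,255).astype(np.uint8)
def L(P,col,closed=True):
    p=proj(s,"wrist",np.array(P)); q=((p-[x0,y0]+.5)*k).astype(int); cv2.polylines(c,[q.reshape(-1,1,2)],closed,col,1)
L([T(-75,-160,18),T(75,-160,18)],(0,0,255),False)
for x in(-75,75): L([T(x,y,18) for y in range(-160,80,20)],(0,0,255),False)
L([T(-35,-112,48),T(35,-112,48),T(35,-20,48)][:2],(0,255,0),False)
L([T(-57,36,74),T(57,36,74),T(57,56,74),T(-57,56,74)],(255,0,255))
L([T(-44,-60,40),T(44,-60,40)],(255,255,0),False)
L([T(-40,80,118),T(73,80,118)],(255,255,0),False)
cv2.imwrite("pics/w1c.png",c)
E
```

```text
(no output)
```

View pics/w1c.png

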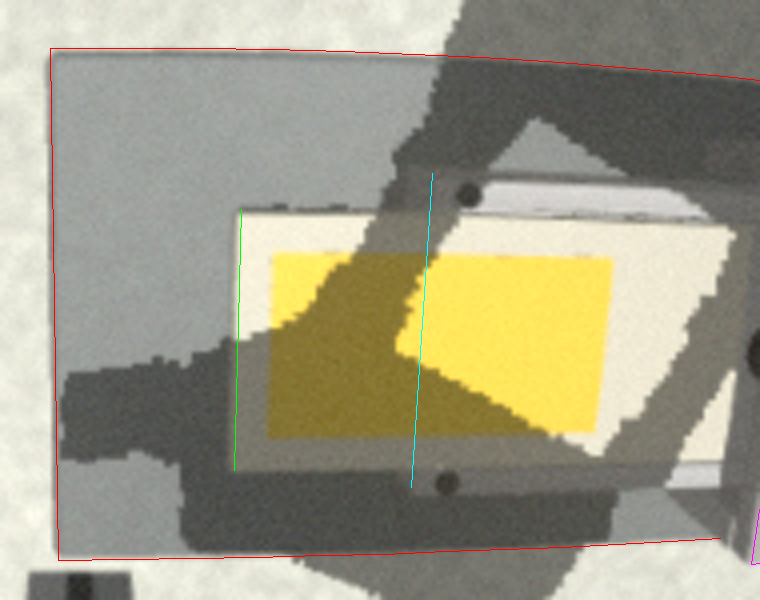

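Emit:
arm_command(deltas="0 0 -0.01 -1 6 37 0;0 0 -0.01 -1 13 75 0;0 0 -0.01 -1 13 112 0;0 0 -0.01 -1 13 140 0;0 0 -0.01 -1 13 147 0")

```text
time: 2.87
tool_pos: [497.3, -180.9, 27.7]
eef_rot: [-0.004, 0.069, 0.998, 0.002]
ft_force: [-1.3, 0.4, -0.9]
opening: 0.001
```

Emit:
arm_command(deltas="0 0 0 0 0 0 0;0 0 0 0 0 0 0")

```text
time: 3.03
tool_pos: [502.0, -184.0, 34.2]
eef_rot: [0.001, 0.069, 0.998, -0.0]
ft_force: [0.5, -0.1, -0.5]
opening: 0.001
```

```bash
cat > st.py <<'E'
from h import *
o=arm.observe(); d=o["tool_pos"]-O; f=o["ft_force"]
print("t",round(o["time"],2),"tester xyz",(d@XT).round(2),(d@YT).round(2),d[2].round(2),"F along x,y,z",(f@XT).round(2),(f@YT).round(2),f[2].round(2),"M",o["moment"].round(4),"open",round(o["opening"],3), "ang",np.degrees(np.arctan2(*rot(o["eef_rot"]).as_matrix()[[1,0],0])).round(2))
E
python3 st.py; python3 -c "
from h import *
s=snapshot('wrist'); crop(s,240,95,430,245,4,'pics/w2.png',1.5)"
```

```text
t 3.03 tester xyz 0.98 -139.68 34.15 F along x,y,z 0.49 0.01 -0.48 M [0.012  0.0125 0.0339] open 0.001 ang 172.13
```

View pics/w2.png

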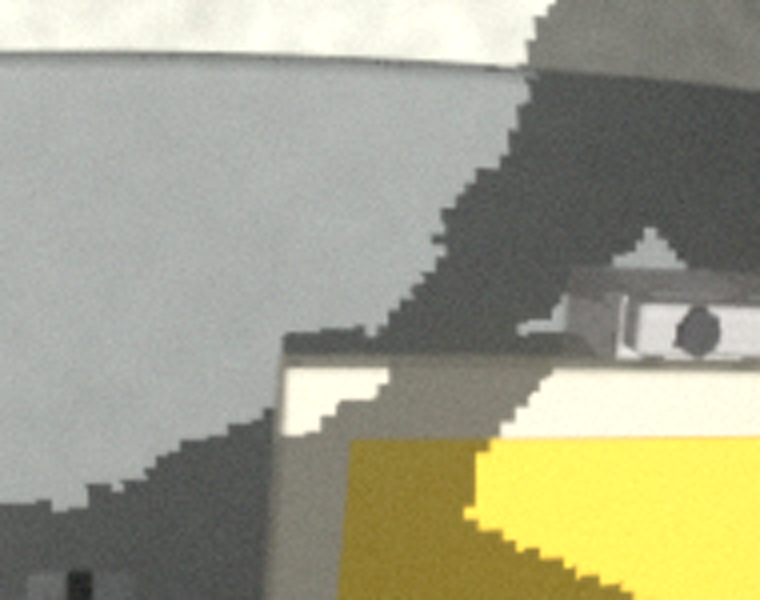

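Emit:
arm_command(deltas="0 0 0 0 2 0 0;0 0 0 0 4 0 0;0 0 0 0 6 0 0;0 0 0 0 8 0 0;0 0 0 0 10 0 0")

```text
time: 3.5
tool_pos: [502.7, -173.3, 33.3]
eef_rot: [0.0, 0.068, 0.998, -0.0]
ft_force: [0.5, -0.5, -0.2]
opening: -0.004
```

```bash
python3 st.py
```

```text
t 3.5 tester xyz 0.26 -129.03 33.33 F along x,y,z 0.52 -0.48 -0.2 M [-0.0175 -0.0094  0.0105] open -0.004 ang 172.17
```

Emit:
arm_command(deltas="0 0 0 0 1.5 0 0;0 0 0 0 3 0 0;0 0 0 0 4.5 0 0;0 0 0 0 6 0 0;0 0 0 0 7.5 0 0")

```text
time: 3.92
tool_pos: [503.4, -165.9, 32.8]
eef_rot: [-0.0, 0.068, 0.998, 0.0]
ft_force: [-0.5, -0.3, 0.3]
opening: 0.0
```

```bash
python3 st.py
```

```text
t 3.92 tester xyz -0.07 -121.54 32.79 F along x,y,z -0.46 -0.33 0.33 M [ 0.0041 -0.0107 -0.0196] open 0.0 ang 172.16
```

Emit:
arm_command(deltas="0 0 0 0 1.5 0 0;0 0 0 0 3 0 0;0 0 0 0 4.5 0 0;0 0 0 0 6 0 0;0 0 0 0 7.5 0 0")

```text
time: 4.33
tool_pos: [504.5, -158.4, 32.9]
eef_rot: [0.0, 0.068, 0.998, 0.0]
ft_force: [0.4, 0.2, 0.6]
opening: -0.001
```

```bash
python3 st.py;  python3 -c "
from h import *
s=snapshot('wrist'); crop(s,200,135,390,285,4,'pics/w3.png',1.5)"
```

```text
t 4.33 tester xyz -0.01 -114.03 32.87 F along x,y,z 0.35 0.22 0.61 M [-0.0239 -0.076  -0.0056] open -0.001 ang 172.16
```

View pics/w3.png

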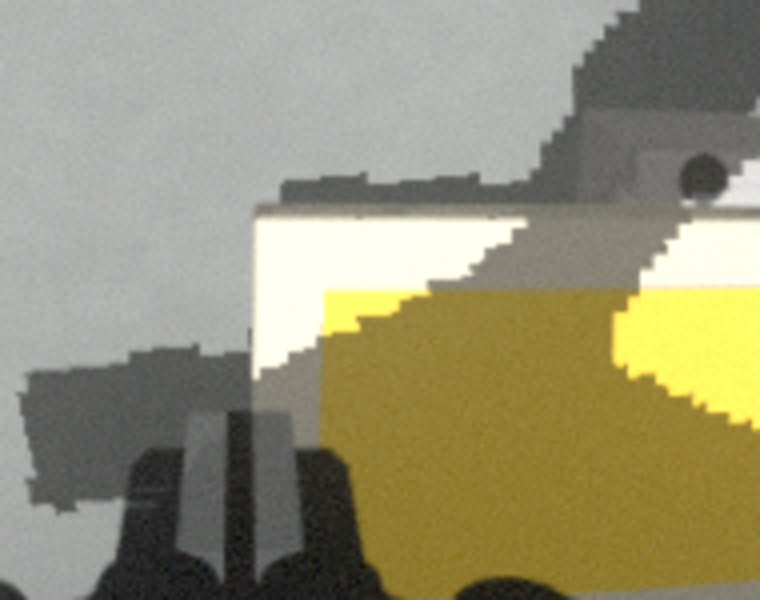

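```bash
python3 - <<'E'
from h import *
s=snapshot('wrist');o=arm.observe();Rc=rot(o["eef_rot"])
im=s["image"].copy()[:,:,::-1]; k=4; x0,y0,x1,y1=200,135,390,285
c=np.clip(cv2.resize(im[y0:y1,x0:x1],None,fx=k,fy=k,interpolation=cv2.INTER_CUBIC)*1.5,0,255).astype(np.uint8)
for z in(0,-8,-15,-30):
  for y in(-12,0,12):
    P=o["tool_pos"]+Rc.apply([[-11,y,z],[11,y,z]]); q=((proj(s,"wrist",P)-[x0,y0]+.5)*k).astype(int)
    cv2.line(c,tuple(q[0]),tuple(q[1]),[(0,0,255),(0,255,0),(255,0,0),(255,0,255)][[0,-8,-15,-30].index(z)],1); print(z,y,q.tolist())
cv2.imwrite("pics/w3b.png",c)
E
python3 st.py
```

```text
0 -12 [[166, 468], [163, 337]]
0 0 [[243, 468], [244, 337]]
0 12 [[321, 468], [325, 337]]
-8 -12 [[163, 493], [159, 359]]
-8 0 [[244, 494], [244, 359]]
-8 12 [[324, 493], [328, 359]]
-15 -12 [[160, 517], [156, 379]]
-15 0 [[244, 518], [244, 379]]
-15 12 [[327, 517], [332, 379]]
-30 -12 [[154, 575], [148, 428]]
-30 0 [[244, 575], [244, 429]]
-30 12 [[334, 574], [340, 428]]
t 4.43 tester xyz -0.07 -113.97 32.85 F along x,y,z 0.85 -0.59 0.04 M [ 0.0275 -0.0499  0.0507] open 0.006 ang 172.18
```

View pics/w3b.png

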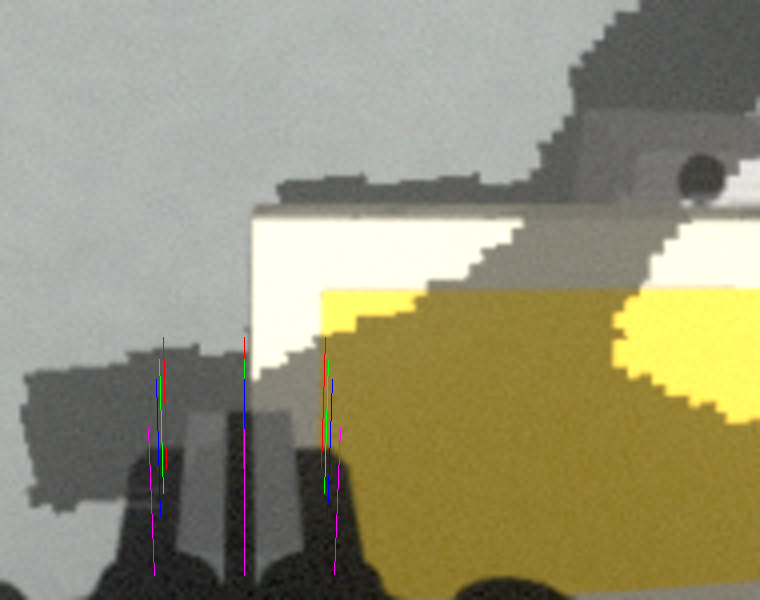

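```bash
python3 - <<'E'
from h import *
s=snapshot('scene');o=arm.observe();Rc=rot(o["eef_rot"])
im=s["image"].copy()[:,:,::-1]; k=8; x0,y0,x1,y1=165,140,265,215
c=np.clip(cv2.resize(im[y0:y1,x0:x1],None,fx=k,fy=k,interpolation=cv2.INTER_CUBIC)*1.8,0,255).astype(np.uint8)
q=((proj(s,"scene",[o["tool_pos"]+Rc.apply([0,0,z]) for z in(0,-20,-40)])-[x0,y0]+.5)*k).astype(int)
for p,cc in zip(q,((0,0,255),(0,255,0),(255,0,0))): cv2.circle(c,tuple(p),4,cc,1)
cv2.imwrite("pics/s3.png",c)
s=snapshot('top')
im=s["image"].copy()[:,:,::-1]; k=6; x0,y0,x1,y1=230,160,360,260
cv2.imwrite("pics/t3.png",np.clip(cv2.resize(im[y0:y1,x0:x1],None,fx=k,fy=k,interpolation=cv2.INTER_CUBIC)*1.8,0,255).astype(np.uint8))
E
```

```text
(no output)
```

View pics/s3.png

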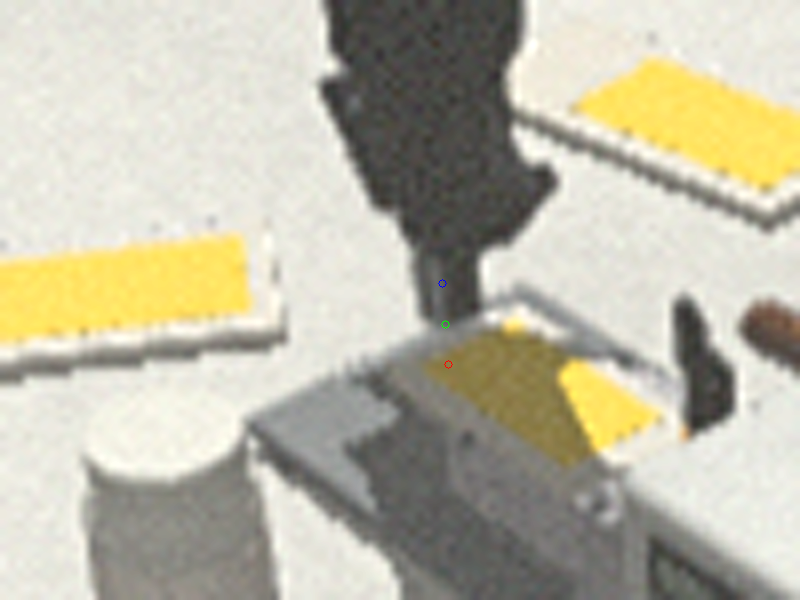

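Emit:
arm_command(deltas="0 0 0 0 -8 0 0;0 0 0 0 -16 0 0;0 0 0 0 -24 0 0;0 0 0 0 -30 0 0;0 0 0 0 -30 0 0")

```text
time: 4.95
tool_pos: [500.4, -190.1, 33.0]
eef_rot: [0.0, 0.069, 0.998, -0.0]
ft_force: [-0.1, 0.5, -0.4]
opening: -0.002
```

```bash
python3 st.py; python3 - <<'E'
from h import *
for n,(x0,y0,x1,y1),k in(('scene',(165,130,265,205),8),('top',(270,170,350,230),10)):
    s=snapshot(n);o=arm.observe();Rc=rot(o["eef_rot"])
    im=s["image"].copy()[:,:,::-1]
    c=np.clip(cv2.resize(im[y0:y1,x0:x1],None,fx=k,fy=k,interpolation=cv2.INTER_CUBIC)*1.8,0,255).astype(np.uint8)
    q=((proj(s,n,[o["tool_pos"]+Rc.apply([0,0,z]) for z in(0,-20,-40)])-[x0,y0]+.5)*k).astype(int)
    for p,cc in zip(q,((0,0,255),(0,255,0),(255,0,0))): cv2.circle(c,tuple(p),4,cc,1)
    cv2.imwrite(f"pics/{n}4.png",c)
E
```

```text
t 4.95 tester xyz 0.24 -145.94 33.05 F along x,y,z -0.14 0.51 -0.41 M [ 0.0251  0.0107 -0.0302] open -0.002 ang 172.06
```

View pics/scene4.png

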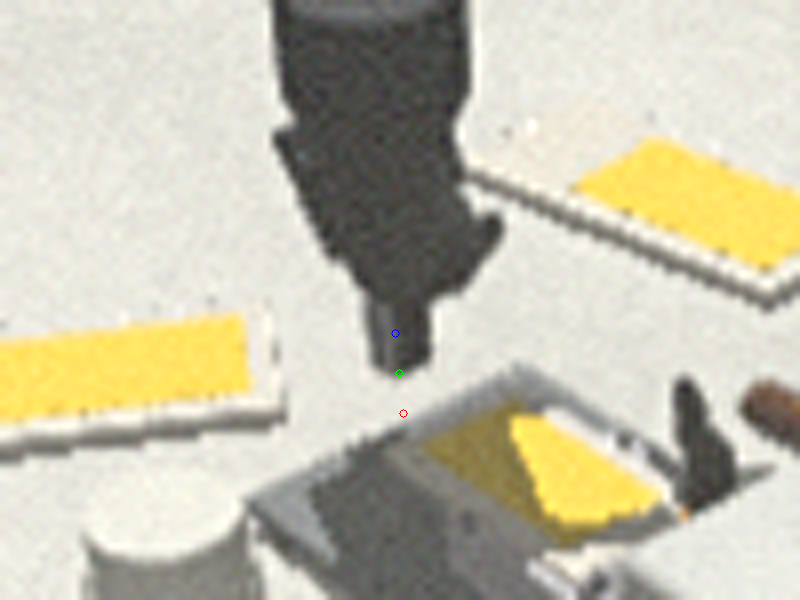

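The scene view shows the real fingertips at (400,368) in the crop. That is about 20 mm behind the stated TCP, so the fingers passed over the panel without touching it. I'll go lower slowly and check the force.

Emit:
arm_command(deltas="0 0 0 0 0 4 0;0 0 0 0 0 8 0;0 0 0 0 0 11 0;0 0 0 0 0 13 0;0 0 0 0 0 14 0")

```text
time: 5.47
tool_pos: [500.0, -187.9, 18.2]
eef_rot: [-0.0, 0.068, 0.998, 0.0]
ft_force: [-0.3, -0.1, -1.3]
opening: 0.0
```

```bash
python3 st.py
```

```text
t 5.47 tester xyz -0.39 -143.81 18.18 F along x,y,z -0.3 -0.17 -1.27 M [0.0208 0.0146 0.0077] open 0.0 ang 172.18
```

Emit:
arm_command(deltas="0 0 0 0 0 1 0;0 0 0 0 0 2 0;0 0 0 0 0 3 0;0 0 0 0 0 3 0")

```text
time: 5.8
tool_pos: [500.4, -188.3, 15.8]
eef_rot: [-0.0, 0.068, 0.998, 0.0]
ft_force: [-0.2, 0.6, -0.4]
opening: 0.001
```

```bash
python3 st.py
```

```text
t 5.8 tester xyz -0.01 -144.16 15.76 F along x,y,z -0.24 0.59 -0.4 M [-0.0158  0.0181  0.0055] open 0.001 ang 172.16
```

Emit:
arm_command(deltas="0 0 0 0 3 1 0;0 0 0 0 6 2 0;0 0 0 0 9 3 0;0 0 0 0 12 3 0;0 0 0 0 14 3 0")

```text
time: 6.22
tool_pos: [502.3, -173.9, 12.7]
eef_rot: [-0.0, 0.068, 0.998, 0.0]
ft_force: [0.3, -0.2, -0.2]
opening: -0.003
```

```bash
python3 st.py;python3 - <<'E'
from h import *
for n,(x0,y0,x1,y1),k in(('scene',(165,130,265,205),8),('wrist',(200,135,390,285),4)):
    s=snapshot(n);o=arm.observe();Rc=rot(o["eef_rot"])
    im=s["image"].copy()[:,:,::-1]
    c=np.clip(cv2.resize(im[y0:y1,x0:x1],None,fx=k,fy=k,interpolation=cv2.INTER_CUBIC)*1.8,0,255).astype(np.uint8)
    q=((proj(s,n,[o["tool_pos"]+Rc.apply([0,0,z]) for z in(0,-20,-40)])-[x0,y0]+.5)*k).astype(int)
    for p,cc in zip(q,((0,0,255),(0,255,0),(255,0,0))): cv2.circle(c,tuple(p),4,cc,1)
    cv2.imwrite(f"pics/{n}5.png",c)
E
```

```text
t 6.22 tester xyz -0.12 -129.62 12.74 F along x,y,z 0.31 -0.15 -0.22 M [ 0.015  -0.0054  0.0281] open -0.003 ang 172.18
```

View pics/scene5.png

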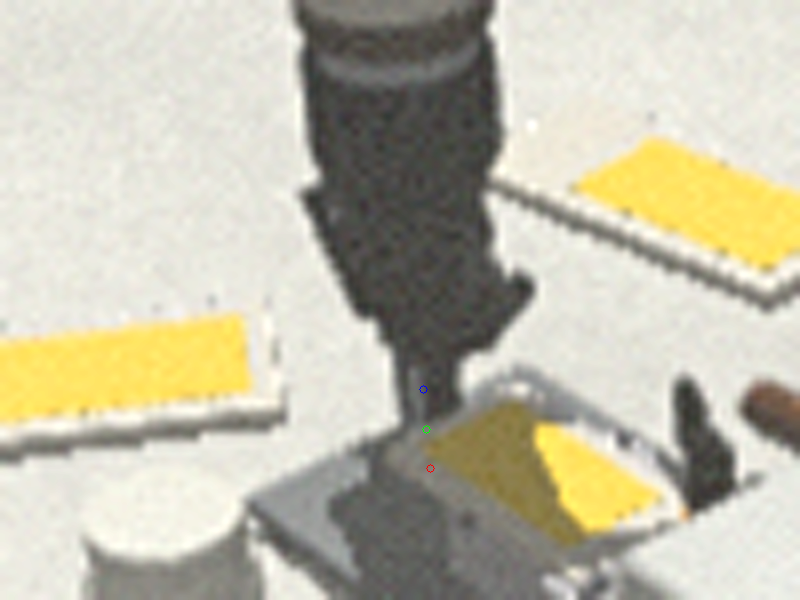

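View pics/wrist5.png

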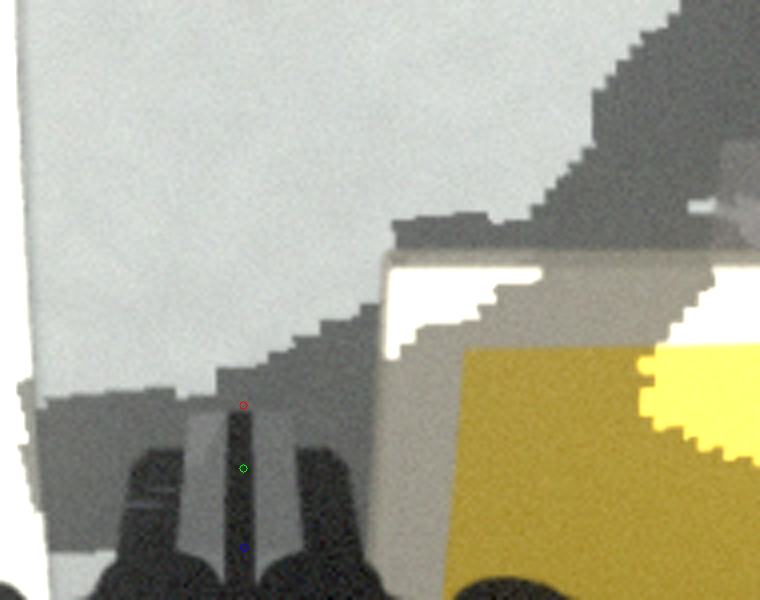

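Emit:
arm_command(deltas="0 0 0 0 1.5 0 0;0 0 0 0 3 0 0;0 0 0 0 4.5 0 0;0 0 0 0 6 0 0;0 0 0 0 7.5 0 0")

```text
time: 6.73
tool_pos: [503.4, -167.1, 12.9]
eef_rot: [0.0, 0.068, 0.998, -0.0]
ft_force: [-0.3, -0.6, -0.4]
opening: -0.0
```

```bash
python3 st.py
```

```text
t 6.73 tester xyz 0.05 -122.79 12.92 F along x,y,z -0.16 -0.64 -0.36 M [-0.1521  0.041  -0.0036] open -0.0 ang 172.16
```

Emit:
arm_command(deltas="0 0 0 0 1.5 0 0;0 0 0 0 3 0 0;0 0 0 0 4.5 0 0;0 0 0 0 6 0 0;0 0 0 0 7.5 0 0")

```text
time: 7.15
tool_pos: [504.4, -159.5, 12.9]
eef_rot: [0.0, 0.068, 0.998, -0.0]
ft_force: [-0.9, -1.7, 0.2]
opening: -0.001
```

```bash
python3 st.py; python3 -c "
from h import *
s=snapshot('wrist'); crop(s,200,135,390,285,4,'pics/w6.png',1.5)"
```

```text
t 7.15 tester xyz 0.02 -115.13 12.92 F along x,y,z -0.68 -1.78 0.15 M [-0.2137  0.0281  0.0685] open -0.001 ang 172.16
```

View pics/w6.png

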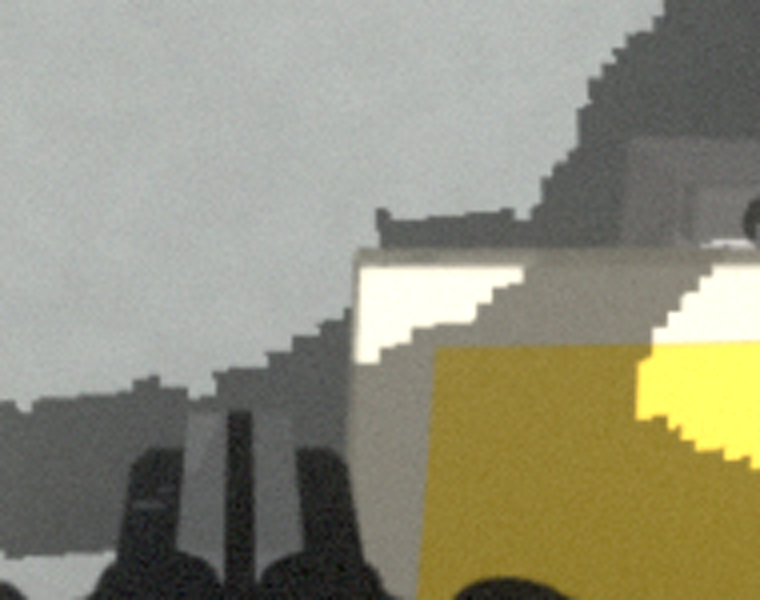

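Contact is made (Fy ≈ −1.8 N). The panel end edge at (352,360) is now moving with the finger.

Emit:
arm_command(deltas="0 0 0 0 2 0 0;0 0 0 0 4 0 0;0 0 0 0 6 0 0;0 0 0 0 8 0 0;0 0 0 0 10 0 0")

```text
time: 7.62
tool_pos: [505.8, -149.5, 12.9]
eef_rot: [0.0, 0.068, 0.998, -0.0]
ft_force: [-0.2, -1.3, 0.3]
opening: 0.001
```

```bash
python3 st.py
```

```text
t 7.62 tester xyz 0.01 -105.03 12.93 F along x,y,z -0.02 -1.28 0.31 M [-0.2019  0.0565 -0.067 ] open 0.001 ang 172.16
```

Emit:
arm_command(deltas="0 0 0 0 1.5 0 0;0 0 0 0 3 0 0;0 0 0 0 4.5 0 0;0 0 0 0 6 0 0;0 0 0 0 7.5 0 0")

```text
time: 8.03
tool_pos: [506.8, -142.1, 12.9]
eef_rot: [0.0, 0.068, 0.998, -0.0]
ft_force: [-0.8, -1.2, 1.4]
opening: -0.0
```

```bash
python3 st.py
```

```text
t 8.03 tester xyz -0.03 -97.59 12.9 F along x,y,z -0.65 -1.35 1.38 M [-0.1677  0.0202 -0.01  ] open -0.0 ang 172.16
```

Emit:
arm_command(deltas="0 0 0 0 0.8 0 0;0 0 0 0 1.6 0 0;0 0 0 0 2.4 0 0;0 0 0 0 3.2 0 0;0 0 0 0 4 0 0")

```text
time: 8.45
tool_pos: [507.3, -138.3, 12.9]
eef_rot: [0.0, 0.068, 0.998, -0.0]
ft_force: [0.1, -2.0, 1.6]
opening: 0.003
```

```bash
python3 st.py
```

```text
t 8.45 tester xyz -0.03 -93.69 12.9 F along x,y,z 0.35 -1.96 1.63 M [-0.2084  0.0403 -0.0148] open 0.003 ang 172.16
```

Emit:
arm_command(deltas="0 0 0 0 0.4 0 0;0 0 0 0 0.8 0 0;0 0 0 0 1.2 0 0;0 0 0 0 1.6 0 0;0 0 0 0 2 0 0")

```text
time: 8.87
tool_pos: [507.6, -136.3, 12.9]
eef_rot: [0.0, 0.068, 0.998, -0.0]
ft_force: [-0.8, -1.9, 0.7]
opening: 0.0
```

```bash
python3 st.py
```

```text
t 8.87 tester xyz -0.02 -91.73 12.91 F along x,y,z -0.54 -1.97 0.65 M [-0.2619  0.0259 -0.0258] open 0.0 ang 172.16
```

Emit:
arm_command(deltas="0 0 0 0 0.3 0 0;0 0 0 0 0.6 0 0;0 0 0 0 0.9 0 0;0 0 0 0 1.2 0 0;0 0 0 0 1.5 0 0")

```text
time: 9.28
tool_pos: [507.8, -134.8, 12.9]
eef_rot: [0.0, 0.068, 0.998, -0.0]
ft_force: [-0.4, -1.4, 1.2]
opening: -0.002
```

```bash
python3 st.py
```

```text
t 9.28 tester xyz -0.03 -90.2 12.9 F along x,y,z -0.16 -1.45 1.19 M [-0.2583  0.0423 -0.018 ] open -0.002 ang 172.16
```

Emit:
arm_command(deltas="0 0 0 0 0.2 0 0;0 0 0 0 0.4 0 0;0 0 0 0 0.6 0 0;0 0 0 0 0.8 0 0;0 0 0 0 1 0 0")

```text
time: 9.7
tool_pos: [507.9, -133.9, 12.9]
eef_rot: [0.0, 0.068, 0.998, -0.0]
ft_force: [-0.1, -2.2, 1.7]
opening: -0.003
```

```bash
python3 st.py
```

```text
t 9.7 tester xyz -0.06 -89.22 12.9 F along x,y,z 0.18 -2.16 1.68 M [-0.234   0.044   0.0576] open -0.003 ang 172.16
```

Emit:
arm_command(deltas="0 0 0 0 0.2 0 0;0 0 0 0 0.4 0 0;0 0 0 0 0.6 0 0;0 0 0 0 0.8 0 0;0 0 0 0 1 0 0")

```text
time: 10.12
tool_pos: [507.9, -133.7, 12.9]
eef_rot: [-0.0, 0.068, 0.998, -0.001]
ft_force: [-1.6, -6.5, -0.5]
opening: 0.001
```

```bash
python3 st.py
```

```text
t 10.12 tester xyz -0.04 -89.07 12.93 F along x,y,z -0.69 -6.7 -0.5 M [-1.0667  0.3036  0.0038] open 0.001 ang 172.18
```

Emit:
arm_command(deltas="0 0 0 0 0.2 0 0;0 0 0 0 0.4 0 0;0 0 0 0 0.6 0 0;0 0 0 0 0.8 0 0;0 0 0 0 1 0 0")

```text
time: 10.53
tool_pos: [508.0, -133.6, 13.0]
eef_rot: [-0.0, 0.068, 0.998, -0.002]
ft_force: [-2.4, -10.1, 0.4]
opening: -0.004
```

```bash
python3 st.py
```

```text
t 10.53 tester xyz -0.03 -88.96 12.96 F along x,y,z -0.98 -10.38 0.36 M [-1.625   0.4009  0.06  ] open -0.004 ang 172.19
```

```bash
python3 - <<'E'
from h import *
s=snapshot("wrist")
im=s["image"].copy()[:,:,::-1]; k=4; x0,y0,x1,y1=230,95,420,245
c=np.clip(cv2.resize(im[y0:y1,x0:x1],None,fx=k,fy=k,interpolation=cv2.INTER_CUBIC)*1.5,0,255).astype(np.uint8)
def L(P,col,closed=True):
    p=proj(s,"wrist",np.array(P)); q=((p-[x0,y0]+.5)*k).astype(int); cv2.polylines(c,[q.reshape(-1,1,2)],closed,col,1)
L([T(-35,-75,48),T(35,-75,48)],(0,255,0),False)
L([T(-44,-60,40),T(44,-60,40)],(255,255,0),False)
L([T(x,80,118) for x in range(-70,71,10)],(0,0,255),False)
cv2.imwrite("pics/w7.png",c)
E
```

```text
(no output)
```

View pics/w7.png

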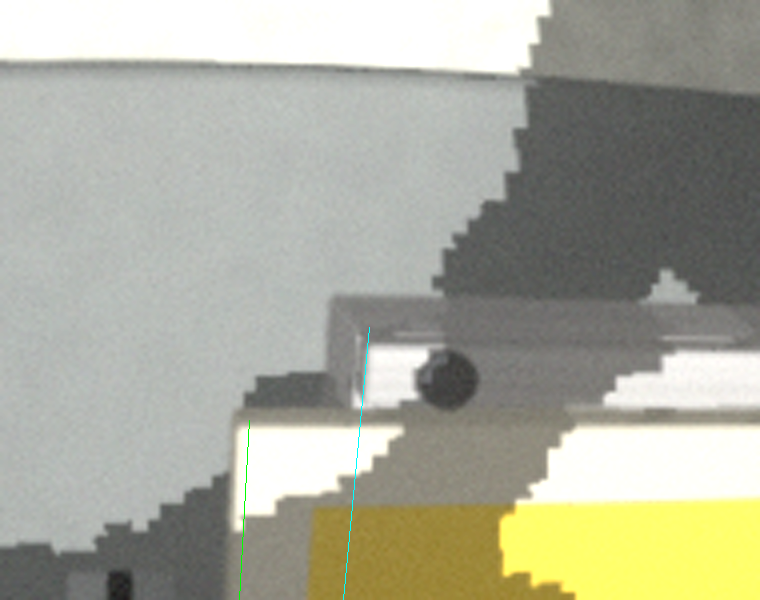

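Home: the panel stopped and the force rose to 10 N. Its end edge at (237,500) overhangs the bed end at about (357,380) by the expected amount. Now I'll back off and rise to above the wing screw.

Emit:
arm_command(deltas="0 0 0 0 -5 0 0;0 0 0 0 -12 0 0;0 0 0 0 -20 0 0;0 0 0 0 -20 -20 0;0 0 0 0 -20 -55 0")

```text
time: 11.0
tool_pos: [501.8, -150.3, 64.3]
eef_rot: [-0.004, 0.069, 0.998, 0.002]
ft_force: [1.0, -0.6, -0.3]
opening: -0.001
```

Emit:
arm_command(deltas="0 0 0 0 0 -30 0;0 0 -0.1 0 0 -65 5;0 0 -0.2 0 0 -100 10;0 0 -0.3 0 0 -110 20;0 0 -0.4 0 0 -110 30")

```text
time: 11.42
tool_pos: [507.8, -153.1, 182.5]
eef_rot: [0.003, -0.134, 0.991, -0.002]
ft_force: [1.0, -0.1, 0.0]
opening: 0.298
```

```bash
python3 st.py; python3 -c "
from h import *
print(arm.observe()['joint_positions'],plan(T(0,44,180),244.6))"
```

```text
t 11.42 tester xyz 2.5 -108.32 182.47 F along x,y,z 1.0 0.09 0.0 M [ 0.0509 -0.0005  0.0419] open 0.298 ang -164.64
[-5.21370323e-01  5.90679655e-02  1.76116544e+00  7.52216831e-04
  1.31342907e+00 -2.36043384e+00] (array([-0.0074,  0.0035, -0.8594]), array([-58. , 140.9,   2.1]))
```

Emit:
arm_command(deltas="0 0 -0.12 -12 28 0 30;0 0 -0.24 -24 56 0 30;0 0 -0.36 -36 84 0 30;0 0 -0.48 -48 112 0 30;0 0 -0.6 -58 141 2 30")

```text
time: 11.83
tool_pos: [525.1, 0.7, 176.1]
eef_rot: [0.0, -0.421, 0.907, 0.0]
ft_force: [0.2, 0.2, 0.0]
opening: 0.3
```

Emit:
arm_command(deltas="0 0 -0.07 0 0 0 30;0 0 -0.09 0 0 0 30;0 0 -0.09 0 0 0 30")

```text
time: 12.08
tool_pos: [524.6, -0.5, 175.7]
eef_rot: [-0.0, -0.459, 0.889, 0.0]
ft_force: [0.4, -0.2, 0.4]
opening: 0.3
```

```bash
python3 st.py; python3 -c "
from h import *
print(arm.observe()['joint_positions'])
s=snapshot('wrist'); crop(s,130,60,390,255,3,'pics/w8.png',1.6)
print(proj(s,'wrist',[T(0,46,79),T(0,46,125)]))"
```

```text
t 12.08 tester xyz -1.93 45.13 175.69 F along x,y,z 0.41 -0.19 0.44 M [ 0.0101 -0.0232 -0.042 ] open 0.3 ang -125.41
[-2.31655638e-01  5.73867121e-02  1.77674539e+00  8.22858647e-05
  1.30790340e+00 -2.75518308e+00]
[[258.72089206 192.36658072]
 [258.59350522 210.16274699]]
```

View pics/w8.png

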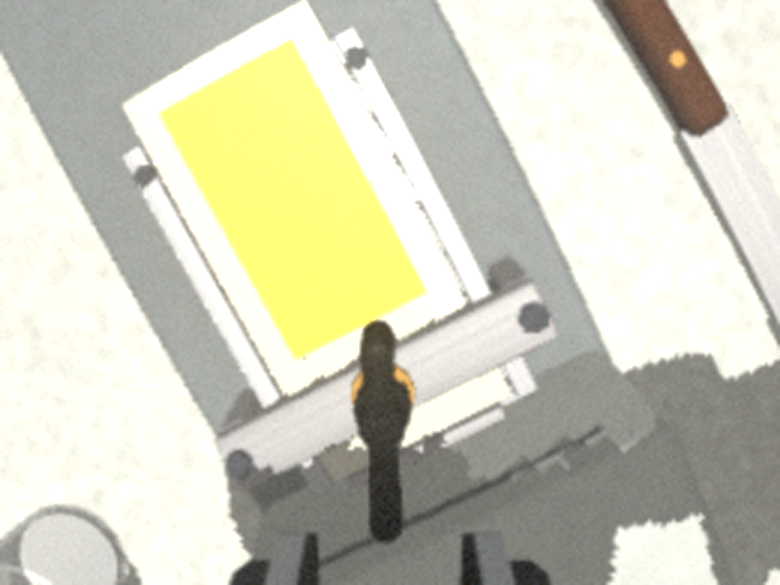

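```bash
python3 - <<'E'
from h import *
s=snapshot('wrist');o=arm.observe();Rc=rot(o["eef_rot"])
f=lambda u,v,z: at_z(s,"wrist",130+u/3,60+v/3,z)
a=f(377,322,95);a2=f(377,345,125); b=f(385,539,125); h=f(383,397,79)
br1=f(237,462,74); br2=f(534,315,74)
for p in(a,a2,b,(a+b)/2,h,br1,br2,(br1+br2)/2):
    t=p-O; print(p.round(1),"tester",(t@XT).round(1),(t@YT).round(1),"tool",Rc.inv().apply(p-o["tool_pos"]).round(1))
print(np.linalg.norm((a-b)[:2]),np.degrees(np.arctan2(*(a-b)[[1,0]])), np.linalg.norm(br1-br2),np.degrees(np.arctan2(*(br2-br1)[[1,0]])))
for x in (-30,0,30):
  print(proj(s,'wrist',[T(x,80,118)]))
crop(s,225,140,290,250,7,'pics/w8b.png',2.2)
E
```

```text
[513.2 -23.8  95. ] tester -10.1 20.5 tool [25.  -3.7 80.8]
[512.4 -24.2 125. ] tester -10.8 20.0 tool [25.8 -3.3 50.8]
[541.6  20.  125. ] tester 12.1 67.9 tool [-27.2  -1.3  50.8]
[527.4  -1.9 110. ] tester 1.0 44.2 tool [-1.1 -2.5 65.8]
[527.5  -1.   79. ] tester 1.0 45.1 tool [-1.9 -2.1 96.8]
[579.4  -9.2  74. ] tester 53.6 44.1 tool [-25.4 -49.1 101.8]
[475.6   5.7  74. ] tester -51.3 44.5 tool [ 22.9  44.  101.8]
[527.5  -1.8  74. ] tester 1.1 44.3 tool [ -1.2  -2.6 101.8]
52.264368440607974 -123.00373814444606 104.87691899546985 171.81431570256038
[[310.81907709 225.92564302]]
[[278.04468965 241.45783009]]
[[246.25299664 256.01072554]]
```

View pics/w8b.png

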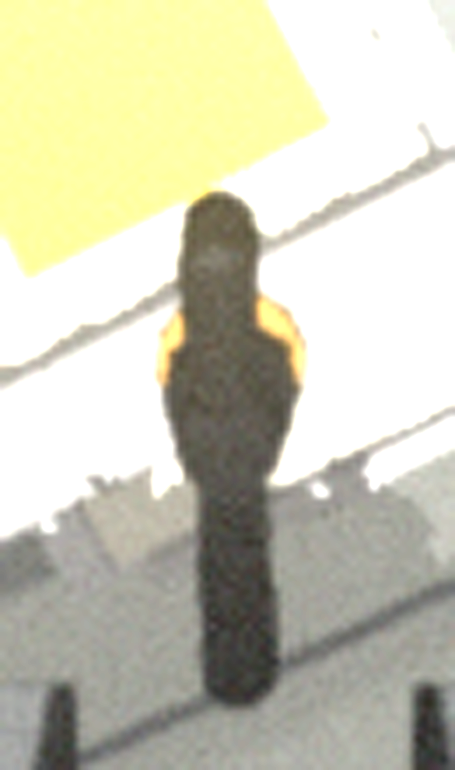

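```bash
python3 -c "
from h import *
print(plan([527.5,-1.5,105],-123))"
```

```text
(array([ 0.0001, -0.0001, -0.0445]), array([-1.4, -2.4, 70.8]))
```

Emit:
arm_command(deltas="0 0 -0.02 -1 -1.5 15 30;0 0 -0.044 -1.4 -2.4 30 30;0 0 -0.044 -1.4 -2.4 48 30;0 0 -0.044 -1.4 -2.4 62 30;0 0 -0.044 -1.4 -2.4 70 30")

```text
time: 12.6
tool_pos: [526.4, -1.4, 104.0]
eef_rot: [-0.001, -0.477, 0.879, 0.001]
ft_force: [-0.2, 0.7, 0.3]
opening: 0.302
```

Emit:
arm_command(deltas="0 0 0 0 0 0 30;0 0 0 0 0 0 30")

```text
time: 12.77
tool_pos: [527.5, -1.2, 106.0]
eef_rot: [-0.0, -0.478, 0.879, 0.0]
ft_force: [0.0, 0.8, 1.5]
opening: 0.297
```

```bash
python3 st.py; python3 - <<'E'
from h import *
s=snapshot('wrist'); crop(s,180,140,340,260,5,'pics/w9.png',2.)
o=arm.observe();Rc=rot(o["eef_rot"])
print(plan([527.5,-1.5,77],-123))
E
```

```text
t 12.77 tester xyz 1.05 44.86 106.0 F along x,y,z -0.1 0.79 1.46 M [ 0.0523 -0.0232  0.0036] open 0.297 ang -122.95
(array([-0.0012,  0.0005,  0.0012]), array([ 0.6,  0.4, 29.7]))
```

View pics/w9.png

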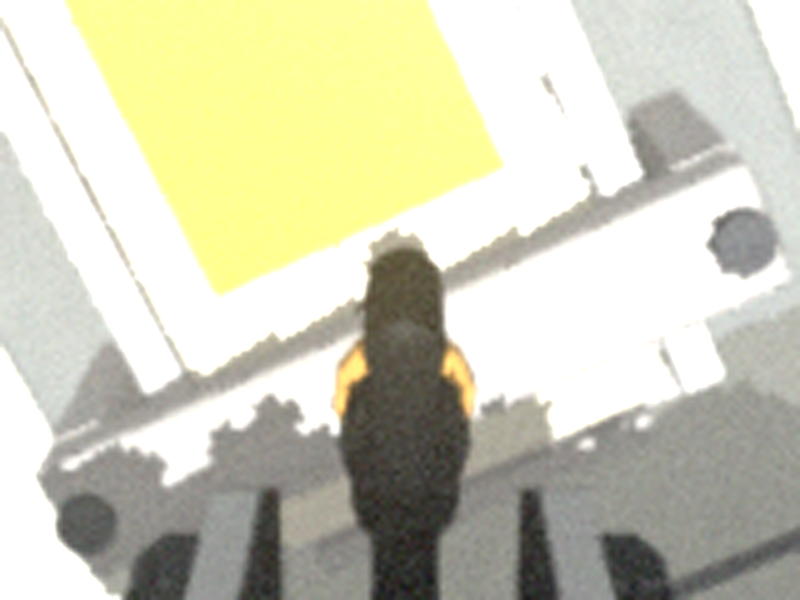

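The wing is centred at column 404, between the pads' inner edges at 283 and 522, and upright, so it lines up with the jaws.

Emit:
arm_command(deltas="0 0 0 0.5 0.3 6 30;0 0 0 0.5 0.3 13 30;0 0 0 0.5 0.3 20 30;0 0 0 0.5 0.3 26 30;0 0 0 0.5 0.3 29 30")

```text
time: 13.23
tool_pos: [526.2, -0.7, 75.5]
eef_rot: [-0.001, -0.478, 0.878, 0.001]
ft_force: [-0.1, -0.3, 0.3]
opening: 0.301
```

```bash
python3 st.py; python3 - <<'E'
from h import *
s=snapshot('wrist'); crop(s,180,180,340,300,5,'pics/w10.png',2.)
s=snapshot('scene'); crop(s,215,150,295,210,10,'pics/s10.png',2.)
E
```

```text
t 13.23 tester xyz -0.39 45.15 75.48 F along x,y,z -0.01 -0.35 0.34 M [ 0.012   0.0269 -0.0014] open 0.301 ang -122.87
```

View pics/w10.png

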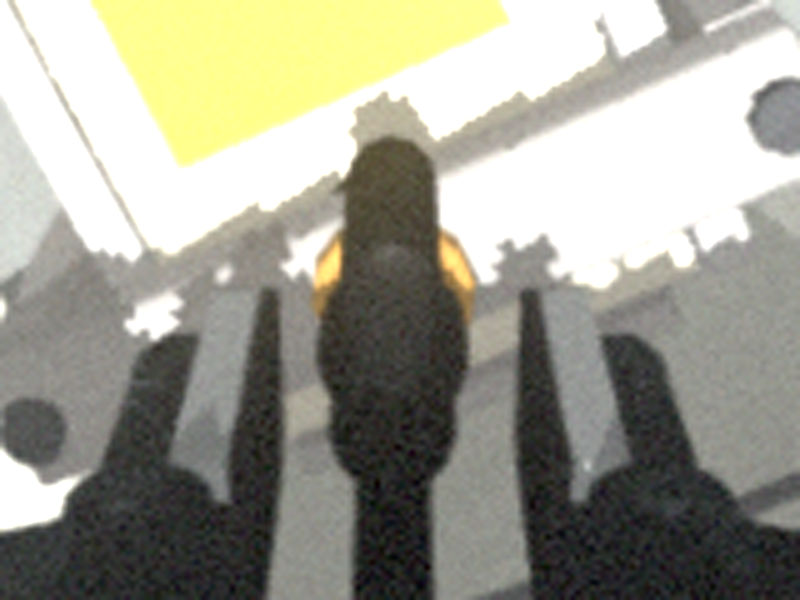

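View pics/s10.png

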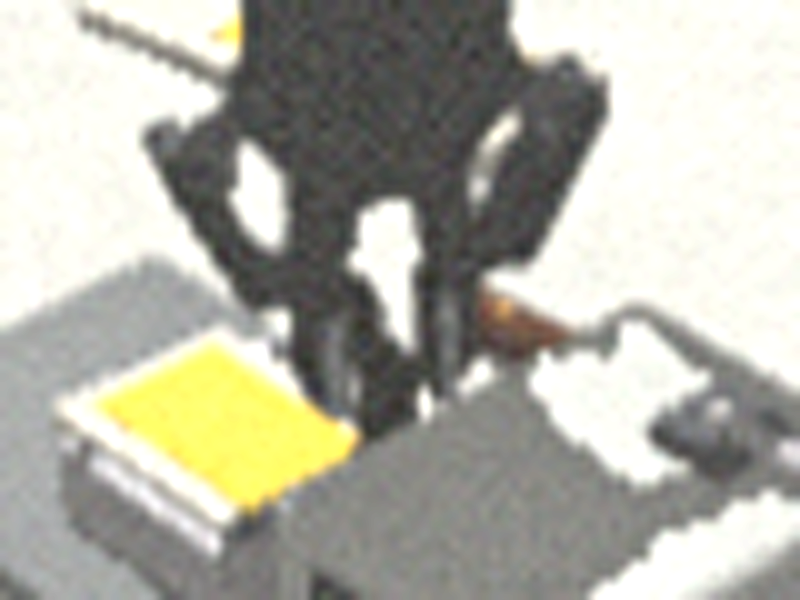

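Emit:
arm_command(deltas="0 0 0 0 0 0 20;0 0 0 0 0 0 10;0 0 0 0 0 0 5;0 0 0 0 0 0 0;0 0 0 0 0 0 0", force=60)

```text
time: 13.75
tool_pos: [527.2, -0.9, 77.3]
eef_rot: [0.0, -0.478, 0.878, -0.0]
ft_force: [-1.5, -0.5, 2.7]
opening: 0.082
```

```bash
cat >> st.py <<'E'
import sys
print("tau6",o["joint_torque"][5].round(4),"q6",o["joint_positions"][5].round(4))
n=int(sys.argv[1]) if len(sys.argv)>1 else 0
if n:
    L=[];J=[]
    for i in range(n):
        snapshot("wrist"); o=arm.observe(); L.append(np.r_[o["moment"][2],o["ft_force"]]); J.append(o["joint_torque"][5])
    L=np.array(L); print("avg Mz,F",L.mean(0).round(3),"sd",L.std(0).round(3),"tau6",np.mean(J).round(4),np.std(J).round(4),"t",round(o["time"],2))
E
python3 st.py 6
```

```text
t 13.75 tester xyz 0.63 45.11 77.26 F along x,y,z -1.39 -0.73 2.68 M [ 0.1789  0.2856 -0.046 ] open 0.082 ang -122.86
tau6 0.0092 q6 -2.7993
avg Mz,F [ 0.017 -1.717  0.753  3.624] sd [0.018 0.64  0.528 0.875] tau6 0.0094 0.0001 t 14.05
```

Emit:
arm_command(deltas="0 0 0.05 0 0 0.1 0;0 0 0.1 0 0 0.2 0;0 0 0.15 0 0 0.4 0;0 0 0.2 0 0 0.5 0;0 0 0.25 0 0 0.6 0")

```text
time: 14.47
tool_pos: [527.1, -0.9, 76.7]
eef_rot: [0.0, -0.364, 0.931, -0.0]
ft_force: [-2.9, 1.1, 5.9]
opening: 0.078
```

```bash
python3 st.py 5
```

```text
t 14.47 tester xyz 0.61 45.13 76.75 F along x,y,z -3.06 0.64 5.88 M [0.254  0.4644 0.2146] open 0.078 ang -137.29
tau6 -0.419 q6 -2.5473
avg Mz,F [ 0.215 -2.447  1.363  5.927] sd [0.025 0.31  0.346 0.789] tau6 0.2986 0.1249 t 14.72
```

Emit:
arm_command(deltas="0 0 0.07 0 0 0.2 0;0 0 0.14 0 0 0.3 0;0 0 0.21 0 0 0.5 0;0 0 0.28 0 0 0.7 0;0 0 0.35 0 0 0.8 0")

```text
time: 15.13
tool_pos: [527.1, -0.8, 75.9]
eef_rot: [0.0, -0.196, 0.981, 0.0]
ft_force: [-2.3, 1.0, 5.4]
opening: 0.079
```

```bash
python3 st.py 5
```

```text
t 15.13 tester xyz 0.52 45.2 75.92 F along x,y,z -2.43 0.65 5.4 M [0.3058 0.4619 0.2592] open 0.079 ang -157.4
tau6 -0.667 q6 -2.1963
avg Mz,F [ 0.191 -2.382  1.785  5.363] sd [0.036 0.557 0.591 0.333] tau6 0.3378 0.1748 t 15.38
```

Emit:
arm_command(deltas="0 0 0.07 0 0 0.2 0;0 0 0.14 0 0 0.3 0;0 0 0.21 0 0 0.5 0;0 0 0.28 0 0 0.7 0;0 0 0.35 0 0 0.8 0")

```text
time: 15.8
tool_pos: [527.0, -0.7, 75.1]
eef_rot: [-0.0, -0.022, 1.0, 0.0]
ft_force: [-1.4, 2.4, 5.4]
opening: 0.075
```

```bash
python3 st.py 8
```

```text
t 15.8 tester xyz 0.48 45.28 75.08 F along x,y,z -1.7 2.16 5.35 M [0.299  0.4136 0.1923] open 0.075 ang -177.46
tau6 -0.6669 q6 -1.8463
avg Mz,F [ 0.178 -2.622  1.801  5.375] sd [0.016 0.595 0.523 0.506] tau6 0.278 0.1584 t 16.2
```

Emit:
arm_command(deltas="0 0 0.05 0 0 0.1 0;0 0 0.1 0 0 0.2 0;0 0 0.15 0 0 0.4 0;0 0 0.2 0 0 0.5 0")

```text
time: 16.53
tool_pos: [527.0, -0.7, 74.6]
eef_rot: [-0.0, 0.077, 0.997, 0.0]
ft_force: [-2.1, 2.3, 6.6]
opening: 0.077
```

```bash
python3 st.py 6
```

```text
t 16.53 tester xyz 0.48 45.3 74.58 F along x,y,z -2.36 1.99 6.63 M [0.3354 0.4757 0.1634] open 0.077 ang 171.14
tau6 -0.4196 q6 -1.6473
avg Mz,F [ 0.198 -2.622  2.073  5.84 ] sd [0.014 0.575 0.58  0.51 ] tau6 0.2794 0.1216 t 16.83
```

Emit:
arm_command(deltas="0 0 0.04 0 0 0.1 0;0 0 0.08 0 0 0.2 0;0 0 0.12 0 0 0.3 0;0 0 0.16 0 0 0.4 0")

```text
time: 17.17
tool_pos: [527.0, -0.7, 74.2]
eef_rot: [-0.0, 0.156, 0.988, 0.0]
ft_force: [-2.5, 2.3, 6.6]
opening: 0.077
```

```bash
python3 st.py 6
```

```text
t 17.17 tester xyz 0.48 45.35 74.19 F along x,y,z -2.81 1.9 6.57 M [0.3139 0.4464 0.1776] open 0.077 ang 162.0
tau6 -0.296 q6 -1.4878
avg Mz,F [ 0.186 -2.587  1.98   5.834] sd [0.022 0.758 0.203 0.399] tau6 0.2633 0.0973 t 17.47
```

Emit:
arm_command(deltas="0 0 0.04 0 0 0.1 0;0 0 0.08 0 0 0.2 0;0 0 0.12 0 0 0.3 0;0 0 0.16 0 0 0.4 0")

```text
time: 17.8
tool_pos: [527.1, -0.6, 73.8]
eef_rot: [-0.0, 0.235, 0.972, 0.0]
ft_force: [-3.0, 2.3, 5.4]
opening: 0.077
```

```bash
python3 st.py 6
```

```text
t 17.8 tester xyz 0.49 45.38 73.83 F along x,y,z -3.26 1.89 5.35 M [0.4121 0.4751 0.2167] open 0.077 ang 152.83
tau6 -0.2963 q6 -1.3278
avg Mz,F [ 0.172 -2.481  1.657  6.043] sd [0.011 0.493 0.395 0.501] tau6 0.263 0.0973 t 18.1
```

Emit:
arm_command(deltas="0 0 0.04 0 0 0.1 0;0 0 0.08 0 0 0.2 0;0 0 0.12 0 0 0.3 0;0 0 0.16 0 0 0.4 0")

```text
time: 18.43
tool_pos: [527.1, -0.6, 73.4]
eef_rot: [-0.0, 0.312, 0.95, 0.0]
ft_force: [-2.7, 1.3, 5.5]
opening: 0.075
```

```bash
python3 st.py 6
```

```text
t 18.43 tester xyz 0.49 45.41 73.43 F along x,y,z -2.83 0.92 5.5 M [0.4472 0.4472 0.2033] open 0.075 ang 143.67
tau6 -0.2965 q6 -1.1678
avg Mz,F [ 0.19  -2.347  2.227  5.963] sd [0.03  0.706 0.429 0.524] tau6 0.2628 0.0973 t 18.73
```

```bash
sed -i 's/np.std(J).round(4)/np.round(J[-3:],4)/' st.py; python3 -c "
from h import *
print(arm.observe()['joint_torque'])"
```

```text
[ -1.40041843 -34.37756896 -28.31288159  -0.3832504   -0.93842536
   0.18684496]
```

Emit:
arm_command(deltas="0 0 0.04 0 0 0.1 0;0 0 0.08 0 0 0.2 0;0 0 0.12 0 0 0.3 0;0 0 0.16 0 0 0.4 0")

```text
time: 19.07
tool_pos: [527.1, -0.6, 73.1]
eef_rot: [-0.0, 0.387, 0.922, 0.0]
ft_force: [-3.0, 2.5, 6.5]
opening: 0.077
```

```bash
python3 st.py 6
```

```text
t 19.07 tester xyz 0.51 45.43 73.08 F along x,y,z -3.35 2.07 6.46 M [0.4567 0.5279 0.1693] open 0.077 ang 134.49
tau6 -0.2916 q6 -1.0078
avg Mz,F [ 0.195 -2.423  2.39   6.151] sd [0.031 0.321 0.521 0.512] tau6 0.2696 [0.2079 0.1958 0.1935] t 19.37
```

Emit:
arm_command(deltas="0 0 0.04 0 0 0.1 0;0 0 0.08 0 0 0.2 0;0 0 0.12 0 0 0.3 0;0 0 0.16 0 0 0.4 0")

```text
time: 19.7
tool_pos: [527.2, -0.5, 73.0]
eef_rot: [-0.0, 0.459, 0.888, 0.0]
ft_force: [-3.3, 1.9, 9.1]
opening: 0.079
```

```bash
python3 st.py 6
```

```text
t 19.7 tester xyz 0.59 45.5 73.0 F along x,y,z -3.57 1.4 9.12 M [0.5084 0.669  0.2373] open 0.079 ang 125.34
tau6 -0.2526 q6 -0.8479
avg Mz,F [ 0.257 -3.377  2.821  8.539] sd [0.034 0.472 0.478 0.47 ] tau6 0.3081 [0.2463 0.2342 0.2319] t 20.0
```

Emit:
arm_command(deltas="0 0 0.03 0 0 0 0;0 0 0.06 0 0 0 0;0 0 0.09 0 0 0 0;0 0 0.09 0 0 0 0")

```text
time: 20.33
tool_pos: [527.2, -0.5, 73.0]
eef_rot: [-0.0, 0.498, 0.867, 0.0]
ft_force: [-3.3, 2.3, 8.2]
opening: 0.077
```

```bash
python3 st.py 7
```

```text
t 20.33 tester xyz 0.59 45.52 72.99 F along x,y,z -3.61 1.81 8.18 M [0.469  0.6073 0.31  ] open 0.077 ang 120.22
tau6 0.5381 q6 -0.7586
avg Mz,F [ 0.254 -3.088  2.703  8.344] sd [0.019 0.354 0.361 0.316] tau6 0.2735 [0.2573 0.2573 0.2572] t 20.68
```

Emit:
arm_command(deltas="0 0 0.03 0 0 0 0;0 0 0.06 0 0 0 0;0 0 0.09 0 0 0 0;0 0 0.1 0 0 0 0;0 0 0.1 0 0 0 0")

```text
time: 21.1
tool_pos: [527.2, -0.5, 72.9]
eef_rot: [-0.0, 0.541, 0.841, 0.0]
ft_force: [-2.5, 3.4, 8.2]
opening: 0.079
```

```bash
python3 st.py 8
```

```text
t 21.1 tester xyz 0.61 45.53 72.94 F along x,y,z -2.99 3.06 8.24 M [0.5277 0.5622 0.318 ] open 0.079 ang 114.54
tau6 0.4031 q6 -0.6594
avg Mz,F [ 0.28  -3.214  2.714  8.073] sd [0.027 0.377 0.618 0.342] tau6 0.2927 [0.2874 0.2873 0.2874] t 21.5
```

Emit:
arm_command(deltas="0 0 0.03 0 0 0 0;0 0 0.06 0 0 0 0;0 0 0.09 0 0 0 0;0 0 0.12 0 0 0 0;0 0 0.12 0 0 0 0")

```text
time: 21.92
tool_pos: [527.2, -0.5, 72.9]
eef_rot: [-0.0, 0.59, 0.807, 0.0]
ft_force: [-2.5, 2.1, 7.3]
opening: 0.08
```

```bash
python3 st.py 10
```

```text
t 21.92 tester xyz 0.63 45.53 72.91 F along x,y,z -2.78 1.71 7.33 M [0.5433 0.5645 0.281 ] open 0.08 ang 107.63
tau6 0.5925 q6 -0.5387
avg Mz,F [ 0.328 -3.036  3.255  7.329] sd [0.027 0.483 0.582 0.367] tau6 0.323 [0.3116 0.3116 0.3116] t 22.42
```

Emit:
arm_command(deltas="0 0 0.03 0 0 0 0;0 0 0.06 0 0 0 0;0 0 0.09 0 0 0 0;0 0 0.09 0 0 0 0")

```text
time: 22.75
tool_pos: [527.3, -0.5, 72.9]
eef_rot: [-0.0, 0.626, 0.78, 0.0]
ft_force: [-2.5, 3.4, 7.7]
opening: 0.079
```

```bash
python3 st.py 10; python3 - <<'E'
from h import *
s=snapshot('wrist'); crop(s,180,180,340,300,5,'pics/w11.png',2.)
E
```

```text
t 22.75 tester xyz 0.67 45.54 72.91 F along x,y,z -2.96 3.03 7.7 M [0.5709 0.5097 0.3506] open 0.079 ang 102.47
tau6 0.6146 q6 -0.4487
avg Mz,F [ 0.335 -2.762  2.951  7.18 ] sd [0.029 0.335 0.372 0.437] tau6 0.3452 [0.3339 0.3339 0.3339] t 23.25
```

View pics/w11.png

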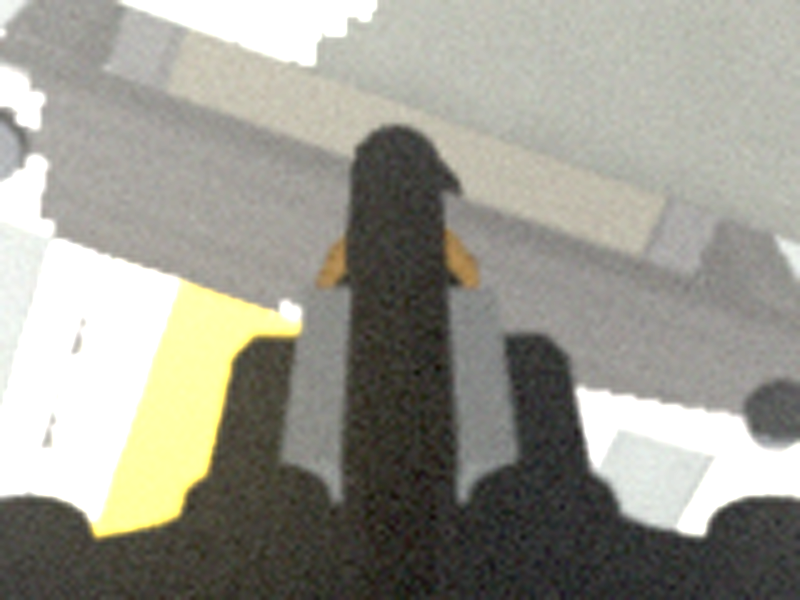

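The wing is still square between the pads, with its tip at (397,130), so it has not slipped. Torque is 0.334, so one small step remains.

Emit:
arm_command(deltas="0 0 0.015 0 0 0 0;0 0 0.03 0 0 0 0;0 0 0.03 0 0 0 0")

```text
time: 23.55
tool_pos: [527.2, -0.5, 72.9]
eef_rot: [-0.0, 0.637, 0.77, 0.0]
ft_force: [-2.4, 2.8, 6.4]
opening: 0.08
```

```bash
python3 st.py 10
```

```text
t 23.55 tester xyz 0.65 45.55 72.86 F along x,y,z -2.79 2.45 6.36 M [0.4912 0.5589 0.3325] open 0.08 ang 100.79
tau6 0.4857 q6 -0.4194
avg Mz,F [ 0.344 -2.295  2.935  7.245] sd [0.011 0.473 0.284 0.495] tau6 0.3519 [0.3463 0.3463 0.3463] t 24.05
```

Emit:
arm_command(deltas="0 0 0 0 0 0 12;0 0 0 0 0 0 20;0 0 0 0 0 0 30;0 0 0 0 0 0 30;0 0 0 0 0 0 30")

```text
time: 24.47
tool_pos: [526.8, -1.1, 71.8]
eef_rot: [-0.0, 0.638, 0.77, -0.0]
ft_force: [0.2, 1.2, 0.2]
opening: 0.301
```

```bash
python3 st.py; python3 - <<'E'
from h import *
s=snapshot('wrist'); crop(s,180,180,340,300,5,'pics/w12.png',2.)
E
```

```text
t 24.47 tester xyz 0.3 44.91 71.83 F along x,y,z -0.0 1.19 0.22 M [0.0328 0.0163 0.0038] open 0.301 ang 100.76
tau6 0.0006 q6 -0.4193
```

View pics/w12.png

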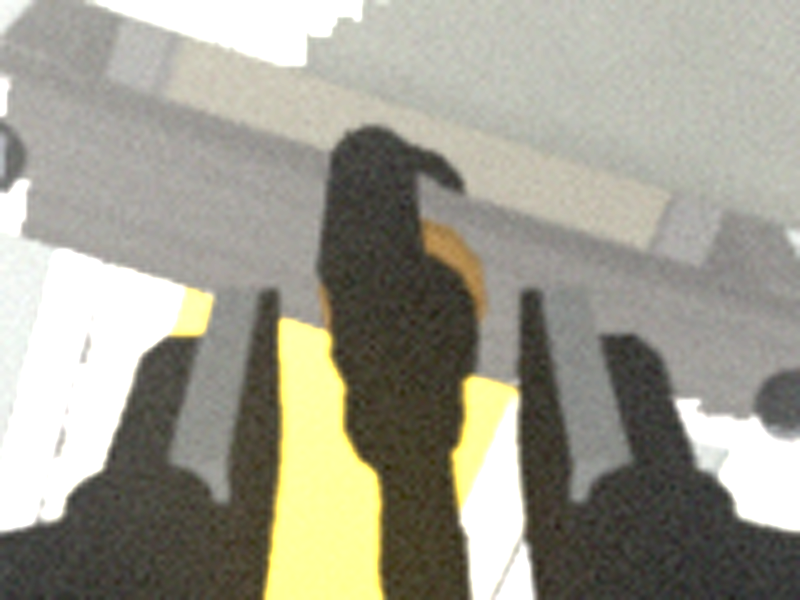

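Released. The wings sprang back slightly, about 0.1 rad as described, and stand clear between the pads. Retracting.

Emit:
arm_command(deltas="0 0 0 0 0 -10 30;0 0 0 0 0 -30 30;0 0 0 0 0 -60 30;0 0 0 0 0 -90 30;0 0 0 0 0 -120 30")

```text
time: 24.93
tool_pos: [526.8, -0.9, 194.1]
eef_rot: [0.0, 0.638, 0.77, 0.0]
ft_force: [0.4, 0.6, 1.5]
opening: 0.301
```

Emit:
arm_command(deltas="0 0 0 0 0 0 30;0 0 0 0 0 0 30;0 0 0 0 0 0 30")

```text
time: 25.18
tool_pos: [526.7, -0.9, 192.0]
eef_rot: [-0.0, 0.638, 0.77, -0.0]
ft_force: [0.0, 0.3, -1.8]
opening: 0.3
```

```bash
python3 st.py; python3 - <<'E'
from h import *
s=snapshot('wrist'); cv2.imwrite("pics/w13.png",np.clip(s["image"][:,:,::-1].astype(float)*1.5,0,255).astype(np.uint8))
s=snapshot('scene'); crop(s,155,140,335,275,4.4,'pics/s13.png',1.6)
s=snapshot('top'); crop(s,160,110,340,245,4.4,'pics/t13.png',1.6)
E
```

```text
t 25.18 tester xyz 0.16 45.06 192.01 F along x,y,z -0.01 0.27 -1.75 M [ 0.0542 -0.0118  0.0413] open 0.3 ang 100.77
tau6 0.0001 q6 -0.4193
```

View pics/w13.png

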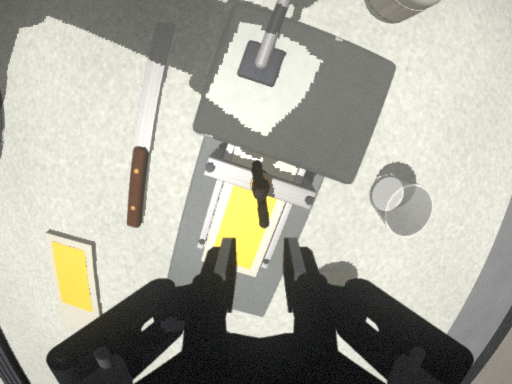

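View pics/s13.png

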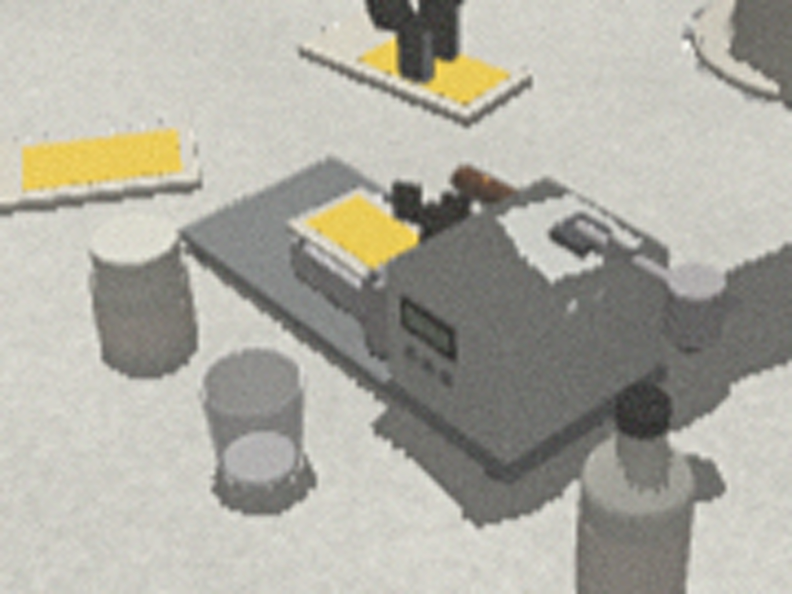

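```bash
python3 - <<'E'
from h import *
s=snapshot('wrist')
im=s["image"].copy()[:,:,::-1]; k=5; x0,y0,x1,y1=185,130,345,250
c=np.clip(cv2.resize(im[y0:y1,x0:x1],None,fx=k,fy=k,interpolation=cv2.INTER_CUBIC)*1.6,0,255).astype(np.uint8)
def L(P,col):
    p=proj(s,"wrist",np.array(P)); q=((p-[x0,y0]+.5)*k).astype(int); cv2.polylines(c,[q.reshape(-1,1,2)],False,col,1)
dy=-1.2
L([T(-35,75+dy,48),T(35,75+dy,48)],(0,255,0)); L([T(-35,-75+dy,48),T(35,-75+dy,48)],(0,255,0)); L([T(-44,-60+dy,40),T(44,-60+dy,40)],(255,255,0))
cv2.imwrite("pics/w14.png",c)
E
```

```text
(no output)
```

View pics/w14.png

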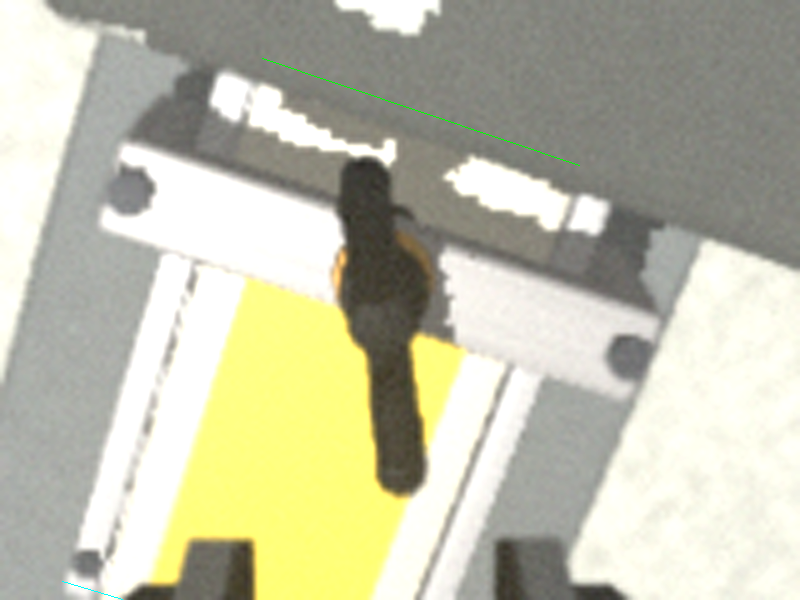

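```bash
python3 - <<'E'
from h import *
s=snapshot('wrist')
im=s["image"].copy()[:,:,::-1]; k=8; x0,y0,x1,y1=190,225,285,285
c=np.clip(cv2.resize(im[y0:y1,x0:x1],None,fx=k,fy=k,interpolation=cv2.INTER_CUBIC)*1.6,0,255).astype(np.uint8)
def L(P,col):
    p=proj(s,"wrist",np.array(P)); q=((p-[x0,y0]+.5)*k).astype(int); cv2.polylines(c,[q.reshape(-1,1,2)],False,col,1)
dy=-1.2
L([T(-35,-75+dy,48),T(35,-75+dy,48)],(0,255,0)); L([T(-44,-60+dy,40),T(44,-60+dy,40)],(255,255,0))
cv2.imwrite("pics/w15.png",c)
E
```

```text
(no output)
```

View pics/w15.png

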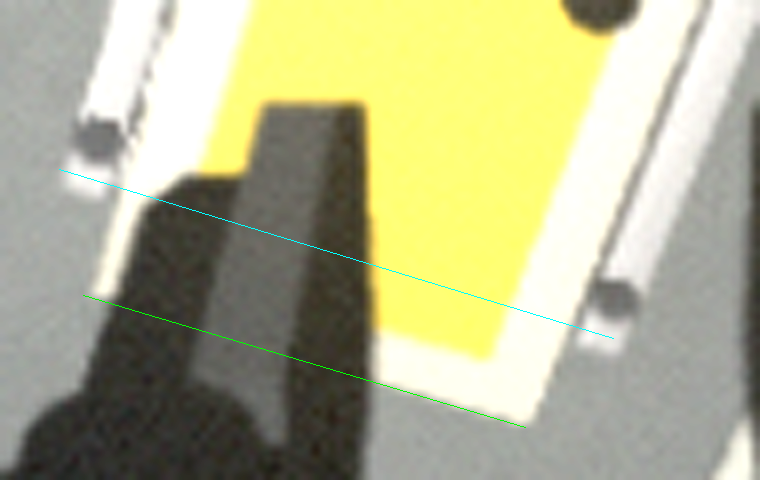

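View pics/t13.png

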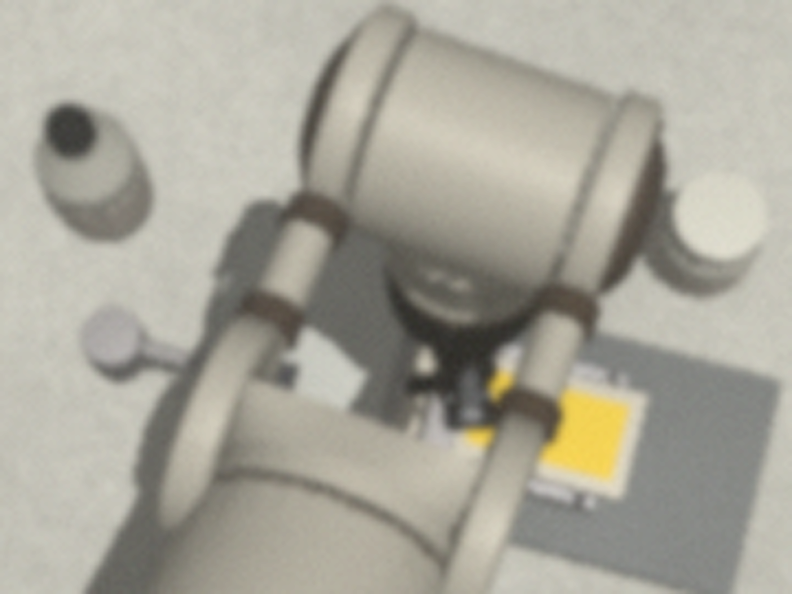

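The panel's free end lies on the predicted home line and overhangs the bed by the expected amount. Bottle, pot, beaker and knife are where they were. Handing in.

```bash
python3 -c "
from workcell import hand_in
print(hand_in())"
```

```text
the job is handed in; nothing more can be done
None
```

I pushed the panel home against the stop, tightened the wing screw to about 0.345 N m and let go. I handed the job in at about 25 s of robot time, with the gripper clear about 90 mm above the wings.

- **Panel:** It slid with about 1.5–2 N, then stopped, and I held it with about 10 N. After clamping, its free end still lay square on the predicted home line, overhanging the bed as it should. The stop face itself was hidden by the housing, so "home" rests on the push force and the free end's position.
- **Screw:** I turned the wings about 2.4 rad clockwise. The last readings before release were 0.344 N m at the wrist (mean of 10) and 0.346 N m at joint 6. When I opened the fingers the wings sprang back slightly, and the wrist moment fell to about zero.
- **Surroundings:** I saw no sign of contact with the housing in the readings. In the last pictures the pot, bottle, beaker and knife stand where they were.

Two things disagreed with the description:
- **Fingertips:** They sit about 20 mm behind the stated TCP. My first push pass went over the panel without touching it, so I lowered the tool about 20 mm and pushed again.
- **Free-running torque:** The wings took about 0.19 N m to turn free, not 0.22. That puts the clamping force at about 52–66 N depending on which value holds. The top of that range is just over the 65 N upper figure and well below 90 N.

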